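# Count repaired valves in on the bench scale and rack them

### The job

Book in the repaired valves: set the empty orange tray centred and lengthways on the scale's narrow pan, press the blue tare key with your fingertips until it registers, then put every valve in the tray and, with all of them in it, press the green store key. Then move all the valves onto the sloped blue rack, resting on its shelf between the lips, any way up, and leave the empty tray on the pan. Press the keys firmly for a moment but do not lean hard on them, and leave the other things on the bench where they are.

Things in the scene. Friction and masses are not known exactly. Their poses are not given: they have to be found in the camera images.
- scale: white bench counting scale, fixed; case 200 (x) x 220 (y) x 55 mm high. Origin: centre of its underside; -x side (with the keypad) faces the robot, y along its length, z up
- pan (a point): centre of the top face of the scale's narrow raised steel pan, 50 (scale x) x 120 (scale y) mm, 6 mm thick, 85 mm above the table and 30 mm above the case, on a neck 34 x 70 mm; 40 mm behind the scale's centre (+x). Its axes are the scale's
- tare_key (a joint): travel of the blue tare key, m: 0 at rest, 0.001 fully in; a near-travelless membrane key, about 1.5 N to start and 4.5 N at its stop, then rigid. It registers once the fingers push with over 4 N for 0.15 s (about 6 to 10 N is a good press); over 35 N ruins it
- tare_key_top (a point): centre of the top face of the blue tare key, 28 x 34 mm, on the scale's keypad, 59 mm above the table, pressed straight down; it lies 66 mm in front (-x) of the scale's centre and 50 mm to its left (+y)
- store_key (a joint): travel of the green store key, m: as the tare key
- store_key_top (a point): centre of the top face of the green store key, 28 x 34 mm, 50 mm to the right (-y) of the scale's centre, else as the tare key's
- tray: orange open tray, outside 62 (its x) x 196 (its y) x 16 mm high, walls and floor 4 mm, about 0.35 kg; origin: centre of its underside; z up. Can be gripped across its 62 mm width from above, at the middle of its length. It overhangs the pan all round: by 6 mm on each long side
- rack: foot of the sloped outfeed rack, fixed, about 95 x 220 mm; origin: centre of its underside, -x side low and facing the robot
- rack_shelf: blue sloped shelf of the rack, fixed, 92 (x, up the slope) x 220 (y) mm, tilted 0.26 rad (15 degrees), low edge towards the robot; origin: centre of its upper face, 66 mm above the table; z: normal to the face, x: up the slope. A lip 12 mm high and 4 mm thick runs along its low and its high edge (84 mm between them)
- mat: grey-green bench mat, fixed, 150 x 200 x 3 mm, on which the valves start; origin: centre of its underside
- valve0: solenoid valve from a coffee machine, loose (may be absent): black block 34 (x) x 30 (y) x 40 (z) mm with a brass stub of diameter 16 and 8 mm high on top, white label on its two 34 mm wide (y) faces, about 0.12 kg; origin: centre of its underside, z up towards the stub
- valve0_mid (a point): centre of valve0's block, 20 mm above its origin
- valve1: solenoid valve from a coffee machine, loose (may be absent): black block 34 (x) x 30 (y) x 40 (z) mm with a brass stub of diameter 16 and 8 mm high on top, white label on its two 34 mm wide (y) faces, about 0.12 kg; origin: centre of its underside, z up towards the stub
- valve1_mid (a point): centre of valve1's block, 20 mm above its origin
- valve2: solenoid valve from a coffee machine, loose (may be absent): black block 34 (x) x 30 (y) x 40 (z) mm with a brass stub of diameter 16 and 8 mm high on top, white label on its two 34 mm wide (y) faces, about 0.12 kg; origin: centre of its underside, z up towards the stub
- valve2_mid (a point): centre of valve2's block, 20 mm above its origin
- valve3: solenoid valve from a coffee machine, loose (may be absent): black block 34 (x) x 30 (y) x 40 (z) mm with a brass stub of diameter 16 and 8 mm high on top, white label on its two 34 mm wide (y) faces, about 0.12 kg; origin: centre of its underside, z up towards the stub
- valve3_mid (a point): centre of valve3's block, 20 mm above its origin
- screwdriver: bystander: red-handled screwdriver, 180 mm long, lying in front of the rack; origin near its middle, underside
- grease_jar: bystander: jar, diameter 52, 50 mm high, behind the mat; origin: centre of its underside
- knob: bystander: bare aluminium knob with no stub, diameter 26, 14 mm high, on the mat among the valves; origin: centre of its underside
- spray_can: bystander: yellow spray can, diameter 52, 160 mm high, behind the rack; origin: centre of its underside
- screw_box: bystander: red divided screw box, 80 x 110 x 35 mm, behind the scale; origin: centre of its underside
- wrench: bystander: wrench, 150 mm long, behind the scale; origin near its middle, underside

How it is judged (in metres and radians):
On the way, in this order (a step that is already met when the one before it is completed fails the run):
1. the empty tray stands centred and lengthways on the scale's pan, let go (horizontal distance between tray and pan below 0.02 m and z of tray in the frame of pan between -0.006 and 0.008 m and angle between tray's own z axis and vertical below 0.1 rad and angle between the y axis of tray and the y axis of scale, either way round below 0.2 rad and contact force between the fingers and tray below 0.2 N), for 0.3 s.
2. the blue tare key is pressed with the fingers (over 4 N for 0.15 s), the tray on the pan and no valve in it (contact force between the fingers and tare_key above 4 N and horizontal distance between tray and pan below 0.03 m and z of tray in the frame of pan between -0.006 and 0.008 m and angle between tray's own z axis and vertical below 0.1 rad and not (x of valve0_mid in the frame of tray between -0.03 and 0.03 m and y of valve0_mid in the frame of tray between -0.096 and 0.096 m and z of valve0_mid in the frame of tray between 0.012 and 0.04 m) and not (x of valve1_mid in the frame of tray between -0.03 and 0.03 m and y of valve1_mid in the frame of tray between -0.096 and 0.096 m and z of valve1_mid in the frame of tray between 0.012 and 0.04 m) and not (x of valve2_mid in the frame of tray between -0.03 and 0.03 m and y of valve2_mid in the frame of tray between -0.096 and 0.096 m and z of valve2_mid in the frame of tray between 0.012 and 0.04 m) and not (x of valve3_mid in the frame of tray between -0.03 and 0.03 m and y of valve3_mid in the frame of tray between -0.096 and 0.096 m and z of valve3_mid in the frame of tray between 0.012 and 0.04 m)), for 0.15 s.
3. every valve is in the tray on the pan, let go (horizontal distance between tray and pan below 0.03 m and z of tray in the frame of pan between -0.006 and 0.008 m and angle between tray's own z axis and vertical below 0.1 rad and x of valve0_mid in the frame of tray between -0.03 and 0.03 m and y of valve0_mid in the frame of tray between -0.096 and 0.096 m and z of valve0_mid in the frame of tray between 0.012 and 0.04 m and x of valve1_mid in the frame of tray between -0.03 and 0.03 m and y of valve1_mid in the frame of tray between -0.096 and 0.096 m and z of valve1_mid in the frame of tray between 0.012 and 0.04 m and x of valve2_mid in the frame of tray between -0.03 and 0.03 m and y of valve2_mid in the frame of tray between -0.096 and 0.096 m and z of valve2_mid in the frame of tray between 0.012 and 0.04 m and x of valve3_mid in the frame of tray between -0.03 and 0.03 m and y of valve3_mid in the frame of tray between -0.096 and 0.096 m and z of valve3_mid in the frame of tray between 0.012 and 0.04 m and contact force between the fingers and valve0 below 0.2 N and contact force between the fingers and valve1 below 0.2 N and contact force between the fingers and valve2 below 0.2 N and contact force between the fingers and valve3 below 0.2 N), for 0.3 s.
4. the green store key is pressed with the fingers (over 4 N for 0.15 s) while all the valves are in the tray on the pan (contact force between the fingers and store_key above 4 N and horizontal distance between tray and pan below 0.03 m and z of tray in the frame of pan between -0.006 and 0.008 m and angle between tray's own z axis and vertical below 0.1 rad and x of valve0_mid in the frame of tray between -0.03 and 0.03 m and y of valve0_mid in the frame of tray between -0.096 and 0.096 m and z of valve0_mid in the frame of tray between 0.012 and 0.04 m and x of valve1_mid in the frame of tray between -0.03 and 0.03 m and y of valve1_mid in the frame of tray between -0.096 and 0.096 m and z of valve1_mid in the frame of tray between 0.012 and 0.04 m and x of valve2_mid in the frame of tray between -0.03 and 0.03 m and y of valve2_mid in the frame of tray between -0.096 and 0.096 m and z of valve2_mid in the frame of tray between 0.012 and 0.04 m and x of valve3_mid in the frame of tray between -0.03 and 0.03 m and y of valve3_mid in the frame of tray between -0.096 and 0.096 m and z of valve3_mid in the frame of tray between 0.012 and 0.04 m), for 0.15 s.
At the end, for the whole second after the job is handed in: Every valve present rests, released and still, on the rack's sloped shelf between the lips (block centre within 44 mm up or down the slope and 110 mm along it from the shelf's middle, 10 to 34 mm off its face, so not stacked); the empty tray stands on the pan, its centre within 30 mm of the pan's (x of valve0_mid in the frame of rack_shelf between -0.044 and 0.044 m and y of valve0_mid in the frame of rack_shelf between -0.11 and 0.11 m and z of valve0_mid in the frame of rack_shelf between 0.01 and 0.034 m and x of valve1_mid in the frame of rack_shelf between -0.044 and 0.044 m and y of valve1_mid in the frame of rack_shelf between -0.11 and 0.11 m and z of valve1_mid in the frame of rack_shelf between 0.01 and 0.034 m and x of valve2_mid in the frame of rack_shelf between -0.044 and 0.044 m and y of valve2_mid in the frame of rack_shelf between -0.11 and 0.11 m and z of valve2_mid in the frame of rack_shelf between 0.01 and 0.034 m and x of valve3_mid in the frame of rack_shelf between -0.044 and 0.044 m and y of valve3_mid in the frame of rack_shelf between -0.11 and 0.11 m and z of valve3_mid in the frame of rack_shelf between 0.01 and 0.034 m and linear speed of each of valve0, valve1, valve2, valve3 below 0.03 m/s and contact force between the fingers and valve0 below 0.2 N and contact force between the fingers and valve1 below 0.2 N and contact force between the fingers and valve2 below 0.2 N and contact force between the fingers and valve3 below 0.2 N and horizontal distance between tray and pan below 0.03 m and z of tray in the frame of pan between -0.006 and 0.008 m and angle between tray's own z axis and vertical below 0.1 rad and contact force between the fingers and tray below 0.2 N); the robot touches nothing.
It fails at once if a membrane key is pushed with more than 35 N (contact force between anything else and tare_key above 35 N or contact force between anything else and store_key above 35 N).
It fails at once if a bystander (screwdriver, jar, knob, can, screw box or wrench) is moved more than 50 mm (distance of any of screwdriver, grease_jar, knob, spray_can, screw_box, wrench from where it was at the start of the episode above 0.05 m).
Of valve0, valve1, valve2, valve3 only 2 to 4 are there at a start; the rules pass over those that are not, and their reading is None.
At some moment in a run one of valve0, valve1, valve2, valve3 may be knocked a few centimetres aside while the robot is not near it.
Once in a run the grip may slacken for a moment while it holds something.
It also fails if it takes over 210 s, if anything falls off the work surface, if the arm or the gripper's body presses on something with over 40 N, if the wrist force passes 120 N, or if a joint passes its speed limit or range.

### The arm

A 7-joint arm with a two-finger parallel gripper is mounted at the origin on the work surface. World frame = base frame: x ahead of the robot, y to its left, z up, the work surface at z = 0. Lengths are in m, angles in degrees, forces in N, time in s.
With the tool pointing down it reaches from about 0.4 to 0.875 m from the base axis. Payload 19.3 kg.
Tool frame: the origin (TCP) lies at the very end of the fingers, on their centre line; the grasp point (between the pads) lies 19 mm behind it; z points along the fingers, y is the line along which they close (so a half turn about z gives the same grasp; the last joint's range is limited). The gripper opens to 85 mm and grips with 20 to 120 N. Pads are 22 mm wide; open, the fingers measure 114 mm over their backs; the gripper's body (76 mm by 85 mm) begins 54 mm behind the grasp point. The pads swing forward as they close: fully open they stand 13 mm farther back than shut.
Start: joints at [-4.022, 29.874, -2.08, 91.645, 1.215, 58.505, -6.463], TCP at [0.625, -0, 0.231] pointing down, gripper open.
Joint ranges: [-166.77, 166.77], [-17.47, 122.26], [-85.68, 81.53], [9.62, 139.38], [-72.42, 252.41], [9.2, 110.78], [-144.41, 144.41]. Speed limits (degrees/s): [108.29, 108.29, 136.94, 136.94, 172.46, 172.46, 172.46].

### API

Orientations are given as [roll, pitch, yaw] about the fixed x, y, z axes, in that order (R = Rz(yaw) Ry(pitch) Rx(roll)).
In Python, from rig import r gives the robot as it stands.
- The arm moves only by the shell command python3 steer.py [FORCE], which reads ROWS from standard input. ROWS is a JSON object whose key "offsets" holds a list of rows, 1 to 12 of them, each of 7 numbers: a rotation vector rx, ry, rz in degrees, then dx, dy, dz in m, then the finger opening in m; each row shifts and turns the commanded pose from where the row before left it, along the tool's axes as they then stand; what a row does not reach is not made up. A row lasts 1/12 s, in which the tool goes at most 0.0417 m and 7.16 degrees, less where a joint would pass 70% of its speed; a pose out of reach is approached as far as the arm can. The fingers move at their own pace and stop on an object; FORCE is the grip in N (left out, the last holds). Time passes only in rows, so rows that do not move let the fingers close. It prints the time, the measured TCP pose, the force, the opening and the grip force at its end. Input that does not fit is refused with a message, and nothing moves.
- r.sense(): the state, without advancing time (a new reading comes with each control period).
- r.snapshot(name): name is "scene" or "side" or "wrist"; returns a dict with "pixels" (480x640x3 uint8, blue, green, red), "fx", "fy", "cx", "cy" (pixels), "cam_to_world" (4x4, takes a point from camera to world coordinates); the wrist camera has in their place "hand_eye" (4x4, takes a point from camera to tool coordinates, whose origin is the TCP and whose axes are the flange's). Camera axes: x right, y down, z forward; pixel columns grow to the right and rows downward; lengths in m; the calibration is good to about 2 mm. A picture is of the moment at which its call begins: read the wrist's pose just before it. There is no depth.
- r.finish_job(): hands the job in; it is judged then, once.
The state is a dict: "t": time; "joint_pos": joint angles; "qd": joint speeds; "joint_torque": joint torques, N m; "ee_pos": TCP position; "ee_rot": TCP orientation; "contact_force": force on the tool from outside, world axes, zero at the start; "moment": the same for the moment, N m; "width": finger opening in m; "grip_force": force on a finger pad.
Only numpy, scipy, OpenCV 4.12 (cv2) and the standard library are available. Lean on these libraries where they do the work, as an engineer would, in place of code of your own. Each camera call takes 0.05 s, during which the arm holds its last target. There are 200 camera calls.

## Working session

There is one attempt and no reset: what is moved stays moved. The work goes in short steps, Python scripts to look and compute and a shell command to move; the robot and the scene stay as the last step left them, time stands still between calls to the robot, and variables do not carry over. Pictures are saved under pics/ and viewed, at most 14 in all, crops included, and the job is handed in when it is done.

```bash
ls; mkdir -p pics
python3 - <<'E'
from rig import r
import cv2,numpy as np
s=r.sense();print(s)
for n in("scene","side"):
    d=r.snapshot(n);cv2.imwrite(f"pics/{n}0.png",d["pixels"]);print(n,d["fx"],d["fy"],d["cx"],d["cy"],np.round(d["cam_to_world"],3).tolist())
d=r.snapshot("wrist");cv2.imwrite("pics/wrist0.png",d["pixels"]);print(d["fx"],np.round(d["hand_eye"],4).tolist())
E
```

```text
pics
rig.py
steer.py
{'t': 0.0, 'joint_pos': array([-4.02325925, 29.91132667, -2.08210805, 91.67253747,  1.21534421,
       58.50523726, -6.46205139]), 'qd': array([ 0.12623343,  0.02344192, -0.03368718, -0.01937782,  0.05988101,
        0.04105954, -0.03987052]), 'joint_torque': array([-4.24098413e-03, -9.27110124e+01,  1.97758444e+00, -3.69928443e+01,
        1.76317629e-02,  8.19846697e-03, -6.58496788e-05]), 'ee_pos': array([ 6.24664206e-01, -2.10964674e-05,  2.30709772e-01]), 'ee_rot': array([-1.79933168e+02,  5.00801060e-03,  9.00023788e+01]), 'contact_force': array([0.54826273, 0.41936155, 0.30088812]), 'moment': array([0.03229386, 0.0300773 , 0.02743537]), 'grip_force': 0.0, 'width': 0.08550819211573439}
scene 484.5598942116459 484.5598942116459 313.57553171748987 236.25461582907565 [[-0.572, 0.634, -0.52, 1.175], [0.82, 0.439, -0.367, 0.435], [-0.005, -0.636, -0.771, 0.995], [0.0, 0.0, 0.0, 1.0]]
side 455.8577876362277 455.8577876362277 321.8105984578471 243.7468943136547 [[0.942, -0.205, 0.266, 0.311], [-0.335, -0.62, 0.71, -0.653], [0.02, -0.757, -0.653, 0.701], [0.0, 0.0, 0.0, 1.0]]
332.8298766134014 [[0.0003, -0.9609, -0.277, 0.0713], [1.0, 0.0003, -0.0003, 0.0015], [0.0003, -0.277, 0.9609, -0.142], [0.0, 0.0, 0.0, 1.0]]
```

View pics/scene0.png

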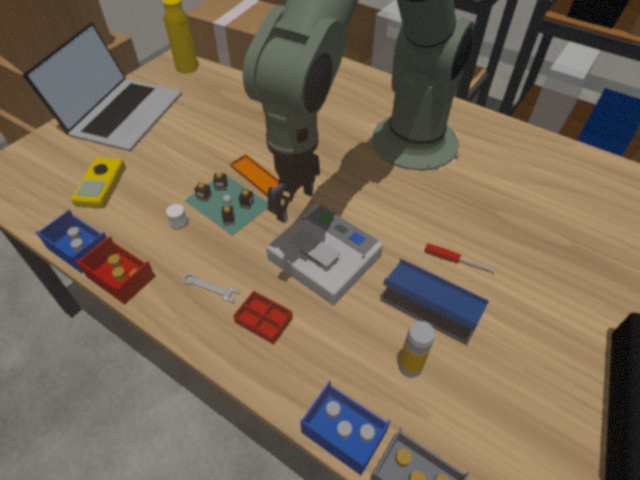

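View pics/side0.png

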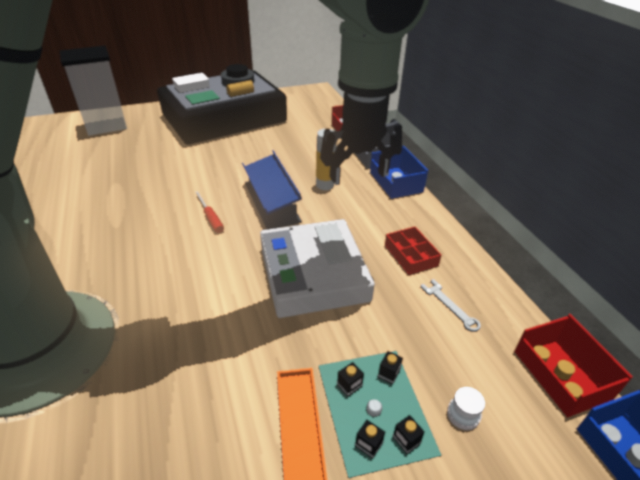

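Scene view: mat with 4 valves around (228,200) with the knob among them; tray (257,173), scale (325,250) with blue key (357,238), rack (435,297). Side view: valves at (350,378), (390,366), (370,438), (408,432), knob (374,408), tray (300,430) cut at the bottom. The mat is at -y, the rack at +y.

```bash
cat > h.py <<'E'
from rig import r
import cv2,numpy as np
from scipy.spatial.transform import Rotation as Ro
def shot(n):
    s=r.sense();d=r.snapshot(n);T=d.get("cam_to_world")
    if T is None:
        T=np.eye(4);T[:3,:3]=Ro.from_euler("xyz",s["ee_rot"],degrees=True).as_matrix();T[:3,3]=s["ee_pos"];T=T@d["hand_eye"]
    d["T"]=np.array(T);return d
def ray(d,uv):
    v=np.array([(uv[0]-d["cx"])/d["fx"],(uv[1]-d["cy"])/d["fy"],1]);v=d["T"][:3,:3]@v
    return d["T"][:3,3],v/np.linalg.norm(v)
def plane(d,uv,z):
    o,v=ray(d,uv);return o+v*(z-o[2])/v[2]
def tri(*obs):   # (d,uv) pairs -> point, rms miss
    A=0;b=0;P=[]
    for d,uv in obs:
        o,v=ray(d,uv);M=np.eye(3)-np.outer(v,v);A=A+M;b=b+M@o;P.append((o,M))
    p=np.linalg.solve(A,b);return p,max(np.linalg.norm(M@(p-o)) for o,M in P)
def proj(d,p):
    q=np.linalg.inv(d["T"])@np.r_[p,1];return np.array([d["fx"]*q[0]/q[2]+d["cx"],d["fy"]*q[1]/q[2]+d["cy"]])
def blobs(d,lo,hi,amin=15,box=None):
    m=cv2.inRange(cv2.cvtColor(d["pixels"],cv2.COLOR_BGR2HSV),lo,hi)
    if box: k=np.zeros_like(m);k[box[1]:box[3],box[0]:box[2]]=1;m=m*k
    n,l,st,c=cv2.connectedComponentsWithStats(m)
    return [(c[i].round(1),st[i,4],l==i) for i in range(1,n) if st[i,4]>=amin]
def quad(m):
    c=max(cv2.findContours(m.astype(np.uint8),0,2)[0],key=cv2.contourArea)
    return c,cv2.minAreaRect(c)
E
python3 - <<'E'
from h import *
np.set_printoptions(precision=4,suppress=True)
a=shot("scene");b=shot("side")
for nm,lo,hi,bx in [("brass",(15,90,70),(32,255,255),((185,165,270,235),(325,345,430,460))),
 ("blue",(105,120,60),(125,255,255),((340,220,375,250),(265,230,292,255))),
 ("rack",(105,80,30),(125,255,255),((375,250,500,345),(235,145,310,235))),
 ("green",(60,60,30),(90,255,255),((325,215,355,245),(270,260,300,290))),
 ("mat",(75,50,40),(95,255,255),((180,165,280,240),(310,340,450,480))),
 ("tray",(5,180,80),(15,255,255),((220,145,290,200),(270,360,330,480)))]:
    for n,d,x in (("sc",a,bx[0]),("sd",b,bx[1])):
        for c,ar,m in blobs(d,lo,hi,8,x):
            cc=quad(m)[0][:,0]; print(nm,n,c,ar,cc.min(0),cc.max(0))
E
```

```text
brass sc [212.5 177.2] 1142 [185 165] [268 199]
brass sc [255.4 175.1] 449 [234 165] [269 191]
brass sc [266.4 167.3] 38 [261 165] [269 171]
brass sc [244.9 192.5] 36 [242 190] [248 195]
brass sc [200.2 224. ] 667 [185 203] [227 234]
brass sc [226.5 208.9] 42 [223 206] [230 212]
brass sc [257.9 225.5] 470 [236 210] [269 234]
brass sd [338.4 351.4] 92 [333 345] [344 358]
brass sd [354.6 350. ] 89 [349 345] [360 356]
brass sd [375.1 348.1] 28 [372 345] [378 351]
brass sd [418.2 363.8] 969 [395 345] [429 401]
brass sd [387.3 350.2] 10 [386 349] [389 351]
brass sd [391.6 358.3] 91 [387 353] [397 363]
brass sd [351. 370.] 97 [346 365] [356 375]
brass sd [330.2 438.4] 536 [325 399] [341 459]
brass sd [410.3 425.5] 119 [405 420] [416 431]
brass sd [371.  430.2] 127 [365 424] [377 436]
blue sc [356.6 237.9] 96 [350 233] [363 243]
blue sd [278.7 243.2] 123 [272 238] [285 248]
rack sc [436.9 294.1] 2998 [386 261] [486 328]
rack sd [270.8 183.6] 1650 [246 156] [298 210]
green sd [290.7 274.9] 52 [284 269] [295 281]
mat sc [228.8 206.1] 1453 [188 178] [267 233]
mat sd [374.8 415.8] 7058 [320 354] [439 476]
tray sc [252.9 171.5] 435 [231 155] [277 193]
tray sc [259.4 175. ] 8 [258 174] [261 177]
tray sd [300.  426.9] 4090 [278 369] [325 479]
```

View pics/wrist0.png

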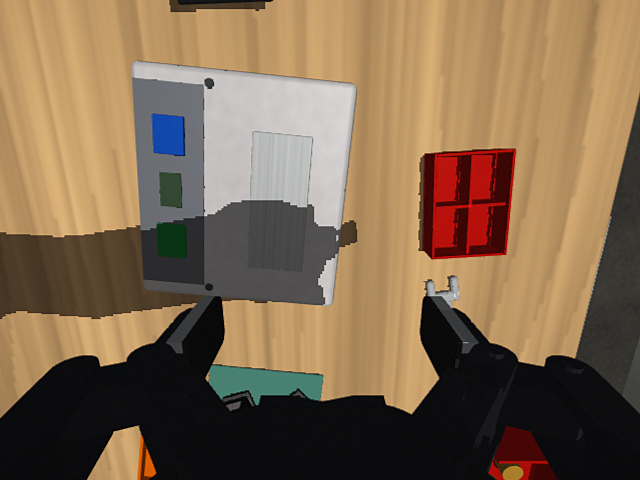

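Wrist view (up = +y, right = +x): tare key (168,135), display (171,190), green store key (172,240), pan quad about (252,131),(313,137),(302,271),(248,266); mat edge at bottom.

Run:
```python
from h import *
np.set_printoptions(precision=4,suppress=True)
a=shot("scene");b=shot("side");w=shot("wrist")
P=lambda *o: print(*tri(*o))
print("tare w z.059",plane(w,(168.5,135),.059),"store",plane(w,(172,240),.059))
print("tare tri");P((a,(356.6,237.9)),(b,(278.7,243.2)),(w,(168.5,135)))
pc=[plane(w,c,.085) for c in [(252,131),(313,137),(302,271),(248,266)]]
print("pan",np.mean(pc,0),np.array(pc))
print("case corners",[plane(w,c,.055) for c in [(134,62),(356,85),(330,304),(144,289)]])
S={ "A":(351,370),"B":(391.6,358.3),"C":(371,430.2),"D":(410.3,425.5)}
for k,v in S.items():
    p=plane(b,v,.049);print(k,p,"scene px",proj(a,p))
print("knob",plane(b,(374,408),.015))
print("tray top-edge", [plane(b,c,.016) for c in [(279,371),(311,370)]],"scene mask centre",plane(a,(257,174),.01))
print("rack",tri((a,(436.9,294.1)),(b,(270.8,183.6))))
```

```text
tare w z.059 [0.4884 0.0806 0.059 ] store [ 0.4793 -0.0176  0.059 ]
tare tri
[0.4862 0.0802 0.0557] 0.0008625626868800572
pan [0.5886 0.0216 0.085 ] [[ 0.5689  0.083   0.085 ]
 [ 0.6191  0.0783  0.085 ]
 [ 0.608  -0.04    0.085 ]
 [ 0.5584 -0.0351  0.085 ]]
case corners [array([0.4646, 0.1406, 0.055 ]), array([0.6563, 0.1225, 0.055 ]), array([ 0.635 , -0.0886,  0.055 ]), array([ 0.4418, -0.0716,  0.055 ])]
A [ 0.5152 -0.2618  0.049 ] scene px [244.559  191.5111]
B [ 0.5895 -0.2627  0.049 ] scene px [226.2378 207.7544]
C [ 0.5038 -0.3678  0.049 ] scene px [218.4274 174.017 ]
D [ 0.5629 -0.3804  0.049 ] scene px [200.7157 184.3125]
knob [ 0.534  -0.3201  0.015 ]
tray top-edge [array([ 0.4062, -0.2035,  0.016 ]), array([ 0.4594, -0.2195,  0.016 ])] scene mask centre [ 0.4114 -0.3072  0.01  ]
rack (array([0.5268, 0.3159, 0.0557]), np.float64(0.003848365212858718))
```

```bash
echo '{"offsets":[[0,0,0,-0.033,-0.014,0,0.085],[0,0,0,-0.033,-0.014,0,0.085],[0,0,0,-0.033,-0.014,0,0.085],[0,0,0,-0.033,-0.014,0,0.085],[0,0,0,-0.033,-0.014,0,0.085],[0,0,0,-0.033,-0.014,0,0.085],[0,0,0,-0.033,-0.014,0,0.085],[0,0,0,-0.033,-0.014,0,0.085],[0,0,0,0,0,0,0.085],[0,0,0,0,0,0,0.085]]}' | python3 steer.py
python3 - <<'E'
from h import *
np.set_printoptions(precision=4,suppress=True)
w=shot("wrist");cv2.imwrite("pics/w1.png",w["pixels"]);np.save("w1.npy",w["T"])
for c,ar,m in blobs(w,(5,180,80),(15,255,255),300):
    R=quad(m)[1];bx=cv2.boxPoints(R);print("or",c,ar,bx.round(1).tolist(),[plane(w,p,.016)[:2] for p in bx])
E
```

```text
t: 1.23
ee_pos: [0.512, -0.266, 0.2314]
ee_rot: [-180.0, 0.0, 89.8]
contact_force: [0.3, 1.3, 0.5]
width: 0.0846
grip_force: 0.0
or [237.1 231.5] 8562 [[188.6999969482422, 315.8999938964844], [216.3000030517578, 150.39999389648438], [276.8999938964844, 160.5], [249.3000030517578, 326.1000061035156]] [array([ 0.3539, -0.3896]), array([ 0.4043, -0.199 ]), array([ 0.4667, -0.2094]), array([ 0.4255, -0.4034])]
```

View pics/w1.png

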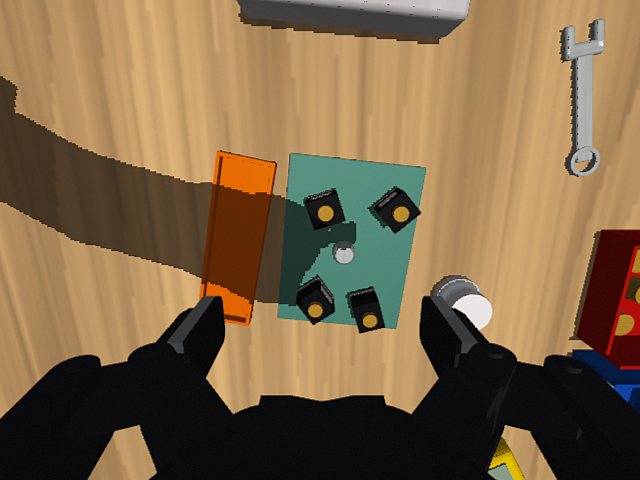

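Wrist view: tray corners (218,151),(277,161),(249,325),(203,316); stubs at (325,213),(401,214),(316,311),(370,321); knob (344,253). Four valves are present.

```bash
cat >> h.py <<'E'
def stubs(d,box=None):
    return [c for c,ar,m in blobs(d,(17,150,110),(30,255,255),60,box) if ar<600]
E
python3 - <<'E'
from h import *
np.set_printoptions(precision=4,suppress=True)
w=shot("wrist");b=shot("side");a=shot("scene")
c=[plane(w,p,.016)[:2] for p in [(218,151),(277,161),(249,325),(202,316)]];c=np.array(c)
print("tray",c.mean(0),"widths",np.linalg.norm(c[0]-c[1]),np.linalg.norm(c[2]-c[3]),"len",np.linalg.norm(c[0]-c[3]),np.linalg.norm(c[1]-c[2]),c.tolist())
for v in (c[0]-c[3],c[1]-c[2]): print("yaw of long axis",np.degrees(np.arctan2(-v[0],v[1])))
sb=stubs(b,(325,345,430,460));ws=stubs(w,(280,160,430,340));print(ws,sb)
for u in ws:
    t=[tri((w,u),(b,v)) for v in sb]; p,e=min(t,key=lambda q:q[1]+ (0 if abs(q[0][2]-.05)<.02 else 1));print(u,p,e,plane(w,u,.051)[:2])
# tray height check: near-end corners seen in side view
for u,v in [((218,151),(279,371)),((277,161),(311,370))]: print("tray corner",tri((w,u),(b,v)))
for cc,ar,m in blobs(w,(0,0,0),(180,255,48),200,(285,160,425,340)):
    print("black",cc,ar,cv2.minAreaRect(quad(m)[0]))
im=cv2.resize(w["pixels"][150:345,190:440],None,fx=3,fy=3,interpolation=2);cv2.imwrite("pics/w1c.png",im)
E
```

```text
tray [ 0.4179 -0.2987] widths 0.06157973317939213 0.05669450622209663 len 0.19341501349126572 0.19639441628031287 [[0.4067695256718062, -0.19806755741711296], [0.46750807808600126, -0.2082111164115294], [0.42641539197606304, -0.4002583967733062], [0.37102863081130383, -0.38815163323199287]]
yaw of long axis -10.648809167381946
yaw of long axis -12.07755502698821
[array([324.2, 214.9]), array([399.8, 215.9]), array([313.8, 311.9]), array([368.5, 322.4])] []Traceback (most recent call last):
  File "<stdin>", line 9, in <module>
ValueError: min() iterable argument is empty
```

```bash
echo '{"offsets":[[0,0,0,-0.0106,-0.0318,0,0.085],[0,0,0,-0.0106,-0.0318,0,0.085],[0,0,0,-0.0106,-0.0317,0,0.085],[0,0,5.9,0,0,0.03,0.085],[0,0,5.9,0,0,0.03,0.085],[0,0,0,0,0,0,0.085],[0,0,0,0,0,0,0.085]]}' | python3 steer.py
python3 - <<'E'
from h import *
np.set_printoptions(precision=4,suppress=True)
w=shot("wrist");b=shot("side")
cv2.imwrite("pics/w2.png",np.vstack([w["pixels"]])); cv2.imwrite("pics/s2.png",b["pixels"][300:])
print(stubs(w),stubs(b,(325,345,430,460)))
E
```

```text
t: 2.02
ee_pos: [0.4178, -0.2948, 0.171]
ee_rot: [-179.9, -0.0, 78.5]
contact_force: [0.2, 0.3, 1.0]
width: 0.0848
grip_force: 0.0
[array([535. , 149.2]), array([436.6, 168. ]), array([437.4, 291.8]), array([507.2, 295. ])] []
```

View pics/w2.png

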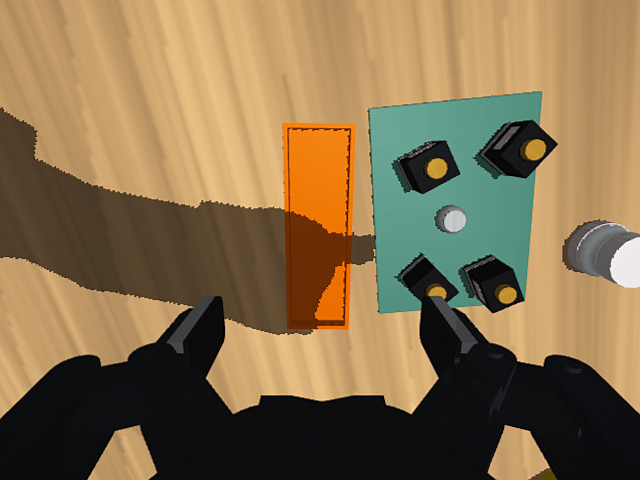

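Tray corners now at (283,123),(356,124),(349,328),(287,328); aligned with the fingers, all four valves in view.

Run:
```python
from h import *
np.set_printoptions(precision=4,suppress=True)
w=shot("wrist");w1=dict(w);w1["T"]=np.load("w1.npy")
q=[(283,123),(356,124),(349,328),(287,328)];q1=[(218,151),(277,161),(249,325),(202,316)]
for u,v in zip(q,q1): print(tri((w,u),(w1,v)))
c=np.array([plane(w,p,.016)[:2] for p in q]);print(c,c.mean(0))
for i,j in((0,3),(1,2)): v=c[i]-c[j];print(np.linalg.norm(v),np.degrees(np.arctan2(-v[0],v[1])))
for u,v in zip([(436.6,168),(535,149.2),(437.4,291.8),(507.2,295)],stubs(w1,(0,0,0,0)) or [(324.2,214.9),(399.8,215.9),(313.8,311.9),(368.5,322.4)]): print("stub",tri((w,u),(w1,v)),plane(w,u,.051)[:2])
s=r.sense();R=Ro.from_euler("xyz",s["ee_rot"],degrees=True).as_matrix()
print("tool delta to centre",R.T@(np.r_[c.mean(0),.012]-s["ee_pos"]))
```

```text
(array([ 0.4054, -0.2002,  0.0128]), np.float64(0.0006106009952889412))
(array([ 0.4665, -0.212 ,  0.0089]), np.float64(0.001943961645167402))
(array([ 0.4262, -0.4002,  0.021 ]), np.float64(0.0010010668631753802))
(array([ 0.3585, -0.4058, -0.0113]), np.float64(0.0010632547905986877))
[[ 0.4059 -0.201 ]
 [ 0.4663 -0.2142]
 [ 0.426  -0.4044]
 [ 0.3647 -0.3918]] [ 0.4157 -0.3028]
0.19521298614592594 -12.189953776581671
0.19443453760336124 -11.971175822098578
stub (array([ 0.5157, -0.2587,  0.0588]), np.float64(3.7575953088553695e-05)) [ 0.5182 -0.2597]
stub (array([ 0.5883, -0.2596,  0.0594]), np.float64(7.549794910168849e-05)) [ 0.5933 -0.2607]
stub (array([ 0.5048, -0.359 ,  0.0624]), np.float64(0.0008443283684449459)) [ 0.5078 -0.3641]
stub (array([ 0.5623, -0.374 ,  0.0597]), np.float64(8.544766191987447e-05)) [ 0.5667 -0.3792]
tool delta to centre [-0.0075 -0.0018  0.1607]
```

```bash
echo '{"offsets":[[0,0,0.5,-0.0075,-0.0018,0.03,0.085],[0,0,0,0,0,0.04,0.085],[0,0,0,0,0,0.04,0.085],[0,0,0,0,0,0.04,0.085],[0,0,0,0,0,0.017,0.085],[0,0,0,0,0,0,0.085],[0,0,0,0,0,0,0.085]]}' | python3 steer.py 40; echo '{"offsets":[[0,0,0,0,0,0,0.05],[0,0,0,0,0,0,0.05],[0,0,0,0,0,0,0.05],[0,0,0,0,0,0,0.05],[0,0,0,0,0,0,0.05],[0,0,0,0,0,0,0.05]]}' | python3 steer.py
```

```text
t: 2.75
ee_pos: [0.4149, -0.3029, 0.0049]
ee_rot: [-180.0, -0.0, 77.8]
contact_force: [-0.0, -0.4, 0.7]
width: 0.0848
grip_force: 0.0
t: 3.25
ee_pos: [0.415, -0.3033, 0.0064]
ee_rot: [179.9, 0.0, 77.7]
contact_force: [-4.6, 3.1, 19.4]
width: 0.0601
grip_force: 38.9
```

```bash
echo '{"offsets":[[0,0,0,0,0,-0.015,0.05],[0,0,0,0,0,-0.03,0.05],[0,0,0,0,0,-0.03,0.05],[0,0,0,0,0,-0.03,0.05],[0,0,0,0,0,-0.03,0.05],[0,0,-3.5,0,0,0,0.05],[0,0,-3.4,0,0,0,0.05],[0,0,0,0,0,0,0.05]]}' | python3 steer.py 90
python3 - <<'E'
from h import *
w=shot("wrist");cv2.imwrite("pics/w3.png",w["pixels"])
for c,ar,m in blobs(w,(5,180,80),(15,255,255),300): 
    q=cv2.boxPoints(quad(m)[1]);print(c,ar,q.round(1).tolist())
E
```

```text
t: 3.92
ee_pos: [0.4148, -0.303, 0.1411]
ee_rot: [179.9, 0.1, 84.8]
contact_force: [-0.3, -0.2, -3.9]
width: 0.0588
grip_force: 71.3
[316.8 287.7] 22924 [[242.10000610351562, 401.0], [246.8000030517578, 75.9000015258789], [395.0, 78.0], [390.3999938964844, 403.1000061035156]]
```

```bash
echo '{"offsets":[[0,0,0,0.0141,0.006,0,0.05],[0,0,0,0.0296,0.0124,0,0.05],[0,0,0,0.0296,0.0124,0,0.05],[0,0,0,0.0296,0.0124,0,0.05],[0,0,0,0.0296,0.0124,0,0.05],[0,0,0,0.0296,0.0124,0,0.05],[0,0,0,0.0296,0.0124,0,0.05],[0,0,0,0.0296,0.0124,0,0.05],[0,0,0,0.0296,0.0124,0,0.05],[0,0,0,0.0296,0.0124,0,0.05],[0,0,0,0.0296,0.0124,0,0.05],[0,0,0,0.0296,0.0124,0,0.05]]}' | python3 steer.py; echo '{"offsets":[[0,0,0,0,0,0,0.05],[0,0,0,0,0,0,0.05]]}' | python3 steer.py
python3 - <<'E'
from h import *
np.set_printoptions(precision=4,suppress=True)
w=shot("wrist");cv2.imwrite("pics/w4.png",w["pixels"])
s=r.sense();R=Ro.from_euler("xyz",s["ee_rot"],degrees=True).as_matrix()
print(R.T@(np.array([.5886,.0216,.0905])-s["ee_pos"]))
E
```

```text
t: 4.97
ee_pos: [0.5885, 0.0236, 0.1395]
ee_rot: [-180.0, 0.0, 84.5]
contact_force: [0.8, -0.9, -4.8]
width: 0.0579
grip_force: 96.8
t: 5.13
ee_pos: [0.5883, 0.0241, 0.1391]
ee_rot: [-180.0, -0.0, 84.7]
contact_force: [-0.5, -1.8, -4.1]
width: 0.0578
grip_force: 97.0
[-0.0007  0.0008  0.0486]
```

View pics/w4.png

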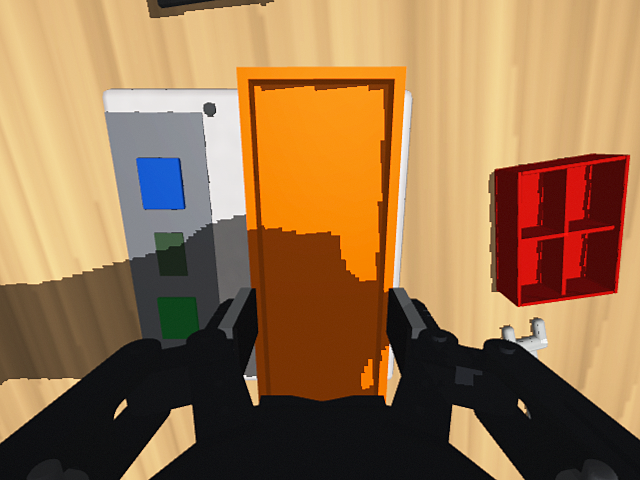

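Tray held level, blue key (160,183), tray far edge (236..407, 68) → tray is centred on the TCP within 1 mm. Lower.

```bash
echo '{"offsets":[[0,0,0,0,0,0.02,0.05],[0,0,0,0,0,0.02,0.05],[0,0,0,0,0,0.004,0.05],[0,0,0,0,0,0,0.05],[0,0,0,0,0,0,0.05]]}' | python3 steer.py;echo '{"offsets":[[0,0,0,0,0,0.003,0.05],[0,0,0,0,0,0,0.05]]}' | python3 steer.py
```

```text
t: 5.6
ee_pos: [0.5882, 0.0213, 0.096]
ee_rot: [180.0, 0.0, 84.5]
contact_force: [0.2, -0.6, -3.4]
width: 0.0582
grip_force: 98.1
t: 5.77
ee_pos: [0.5884, 0.0218, 0.0929]
ee_rot: [179.9, -0.0, 84.6]
contact_force: [-1.1, -0.2, -3.7]
width: 0.0583
grip_force: 98.1
```

```bash
echo '{"offsets":[[0,0,0,0,0,0.002,0.05],[0,0,0,0,0,0,0.05]]}' | python3 steer.py;echo '{"offsets":[[0,0,0,0,0,0.001,0.05],[0,0,0,0,0,0,0.05]]}' | python3 steer.py
```

```text
t: 5.93
ee_pos: [0.5886, 0.0219, 0.0922]
ee_rot: [179.9, -0.0, 84.6]
contact_force: [-9.9, 0.0, 23.2]
width: 0.058
grip_force: 102.2
t: 6.1
ee_pos: [0.5886, 0.0218, 0.0921]
ee_rot: [179.9, -0.0, 84.6]
contact_force: [-14.6, -1.4, 41.8]
width: 0.058
grip_force: 104.5
```

```bash
echo '{"offsets":[[0,0,0,0,0,-0.0015,0.058],[0,0,0,0,0,0,0.065],[0,0,0,0,0,0,0.075],[0,0,0,0,0,0,0.085],[0,0,0,0,0,0,0.085],[0,0,0,0,0,0,0.085],[0,0,0,0,0,-0.03,0.085],[0,0,0,0,0,-0.03,0.085],[0,0,0,0,0,-0.03,0.085],[0,0,0,0,0,0,0.085],[0,0,0,0,0,0,0.085]]}' | python3 steer.py 30
python3 - <<'E'
from h import *
np.set_printoptions(precision=4,suppress=True)
w=shot("wrist");cv2.imwrite("pics/w5.png",w["pixels"])
for c,ar,m in blobs(w,(5,180,80),(15,255,255),300):
    q=cv2.approxPolyDP(cv2.convexHull(quad(m)[0]),8,True)[:,0];print(q.tolist());print([plane(w,p,.101)[:2] for p in q])
B=blobs(w,(105,120,60),(125,255,255),200,(60,60,300,300));G=blobs(w,(50,150,20),(80,255,255),200,(60,60,300,420))
print([(c,plane(w,c,.059)) for c,_,_ in B+G])
E
```

```text
t: 7.02
ee_pos: [0.5889, 0.0221, 0.1822]
ee_rot: [179.8, -0.0, 84.6]
contact_force: [-0.8, 0.6, -1.1]
width: 0.0849
grip_force: 0.0
[[369, 100], [360, 368], [283, 368], [272, 101]]
[array([0.629 , 0.1176]), array([ 0.6113, -0.0763]), array([ 0.5512, -0.0705]), array([0.5689, 0.1227])]
[(array([184. , 174.6]), array([0.4878, 0.0817, 0.059 ])), (array([195.1, 288. ]), array([ 0.4774, -0.014 ,  0.059 ]))]
```

```bash
echo '{"offsets":[[0,0,0,0.0123,-0.0266,0,0],[0,0,0,0.0123,-0.0266,0,0],[0,0,0,0.0123,-0.0266,0,0],[0,0,0,0.0123,-0.0266,0,0],[0,0,0,0,0,0.03,0],[0,0,0,0,0,0.035,0],[0,0,0,0,0,0.03,0],[0,0,0,0,0,0.015,0],[0,0,0,0,0,0,0],[0,0,0,0,0,0,0]]}' | python3 steer.py 30
```

```text
t: 7.9
ee_pos: [0.486, 0.0807, 0.0699]
ee_rot: [-179.8, 0.1, 84.6]
contact_force: [-0.3, 0.5, 0.7]
width: -0.0001
grip_force: 0.0
```

```bash
echo '{"offsets":[[0,0,0,0,0,0.004,0],[0,0,0,0,0,0.004,0],[0,0,0,0,0,0,0],[0,0,0,0,0,0,0]]}' | python3 steer.py;echo '{"offsets":[[0,0,0,0,0,0.001,0],[0,0,0,0,0,0,0]]}' | python3 steer.py; echo '{"offsets":[[0,0,0,0,0,0.0005,0],[0,0,0,0,0,0,0]]}' | python3 steer.py
```

```text
t: 8.23
ee_pos: [0.487, 0.081, 0.0632]
ee_rot: [180.0, -0.0, 84.6]
contact_force: [-0.5, -0.1, 0.9]
width: 0.0003
grip_force: 0.0
t: 8.4
ee_pos: [0.487, 0.081, 0.062]
ee_rot: [180.0, -0.0, 84.6]
contact_force: [-0.0, -0.2, 0.6]
width: 0.0001
grip_force: 0.0
t: 8.57
ee_pos: [0.4869, 0.081, 0.0614]
ee_rot: [180.0, -0.0, 84.6]
contact_force: [0.1, 0.1, -0.4]
width: 0.0002
grip_force: 0.0
```

```bash
echo '{"offsets":[[0,0,0,0,0,0.0005,0],[0,0,0,0,0,0,0]]}' | python3 steer.py
```

```text
t: 8.73
ee_pos: [0.4868, 0.081, 0.0608]
ee_rot: [-180.0, -0.0, 84.6]
contact_force: [0.5, 0.3, 0.4]
width: -0.0003
grip_force: 0.0
```

```bash
echo '{"offsets":[[0,0,0,0,0,0.001,0],[0,0,0,0,0,0,0]]}' | python3 steer.py; echo '{"offsets":[[0,0,0,0,0,0.0005,0],[0,0,0,0,0,0,0]]}' | python3 steer.py
```

```text
t: 8.9
ee_pos: [0.4868, 0.081, 0.0596]
ee_rot: [-180.0, 0.0, 84.6]
contact_force: [-0.9, 0.6, 0.2]
width: -0.0001
grip_force: 0.0
t: 9.07
ee_pos: [0.4868, 0.081, 0.0592]
ee_rot: [-180.0, 0.0, 84.6]
contact_force: [0.1, 0.5, 0.4]
width: -0.0001
grip_force: 0.0
```

```bash
echo '{"offsets":[[0,0,0,0,0,0.0005,0],[0,0,0,0,0,0,0]]}' | python3 steer.py
```

```text
t: 9.23
ee_pos: [0.4868, 0.081, 0.0588]
ee_rot: [-180.0, 0.0, 84.6]
contact_force: [-0.6, 0.3, 2.2]
width: 0.0003
grip_force: 1.2
```

Contact at z≈0.0588.

```bash
echo '{"offsets":[[0,0,0,0,0,0.0004,0],[0,0,0,0,0,0,0],[0,0,0,0,0,0,0]]}' | python3 steer.py; echo '{"offsets":[[0,0,0,0,0,0.0003,0],[0,0,0,0,0,0,0],[0,0,0,0,0,0,0]]}' | python3 steer.py
```

```text
t: 9.48
ee_pos: [0.4869, 0.081, 0.0584]
ee_rot: [180.0, -0.0, 84.6]
contact_force: [-1.5, -0.3, 3.2]
width: 0.0004
grip_force: 1.6
t: 9.73
ee_pos: [0.4868, 0.081, 0.0581]
ee_rot: [-180.0, 0.0, 84.6]
contact_force: [-2.0, 0.0, 3.8]
width: -0.0001
grip_force: 2.1
```

```bash
echo '{"offsets":[[0,0,0,0,0,0.0003,0],[0,0,0,0,0,0,0],[0,0,0,0,0,0,0]]}' | python3 steer.py
```

```text
t: 9.98
ee_pos: [0.4869, 0.081, 0.058]
ee_rot: [180.0, -0.0, 84.6]
contact_force: [-2.3, -0.7, 8.8]
width: 0.0002
grip_force: 4.8
```

```bash
echo '{"offsets":[[0,0,0,0,0,0,0],[0,0,0,0,0,0,0],[0,0,0,0,0,0,0]]}' | python3 steer.py; echo '{"offsets":[[0,0,0,0,0,-0.01,0],[0,0,0,0,0,-0.035,0],[0,0,0,0,0,-0.04,0],[0,0,0,0,0,-0.04,0]]}' | python3 steer.py ; echo '{"offsets":[[0,0,0,-0.036,0.0093,0,0.06],[0,0,0,-0.036,0.0093,0,0.06],[0,0,0,-0.036,0.0093,0,0.06],[0,0,0,-0.036,0.0093,0,0.06],[0,0,0,-0.036,0.0093,0,0.06],[0,0,0,-0.036,0.0093,0,0.06],[0,0,0,-0.036,0.0093,0,0.06],[0,0,0,-0.036,0.0093,0,0.06],[0,0,0,-0.036,0.0093,0,0.06],[0,0,0,0,0,0,0.06],[0,0,0,0,0,0,0.06]]}' | python3 steer.py
python3 - <<'E'
from h import *
np.set_printoptions(precision=4,suppress=True)
w=shot("wrist");cv2.imwrite("pics/w6.png",w["pixels"]);np.save("w6.npy",w["T"])
print([(c,plane(w,c,.051)[:2]) for c in stubs(w)])
E
```

```text
t: 10.23
ee_pos: [0.4869, 0.081, 0.058]
ee_rot: [180.0, -0.0, 84.6]
contact_force: [-3.2, 0.3, 10.2]
width: -0.0
grip_force: 4.8
t: 10.57
ee_pos: [0.4862, 0.0808, 0.1845]
ee_rot: [-179.9, 0.0, 84.6]
contact_force: [0.7, 1.5, -0.3]
width: 0.0005
grip_force: 0.0
t: 11.48
ee_pos: [0.5391, -0.2516, 0.1829]
ee_rot: [-180.0, 0.0, 84.4]
contact_force: [0.2, 1.6, -0.7]
width: 0.0602
grip_force: 0.0
[(array([382.2, 236. ]), array([ 0.5913, -0.2591])), (array([296.8, 351.4]), array([ 0.5056, -0.3644])), (array([360. , 357.4]), array([ 0.5647, -0.3768]))]
```

View pics/w6.png

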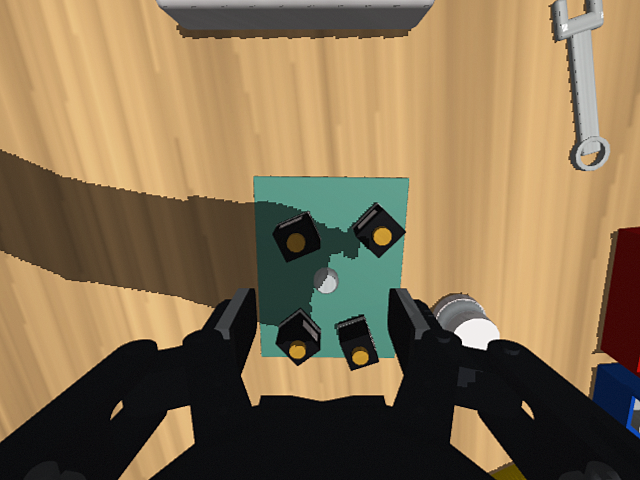

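Valves at (295,242), (382,236), (297,350), (360,356), knob (326,281). Zoom for orientations.

Run:
```python
import cv2,numpy as np
a=cv2.imread("pics/w6.png")[190:380,250:420];im=cv2.resize(a,None,fx=3.1,fy=3.1,interpolation=cv2.INTER_LINEAR)
im=(255*(im/255.)**.5).astype(np.uint8);cv2.imwrite("pics/w6c.png",im);print(im.shape)
```

```text
(589, 527, 3)
```

View pics/w6c.png

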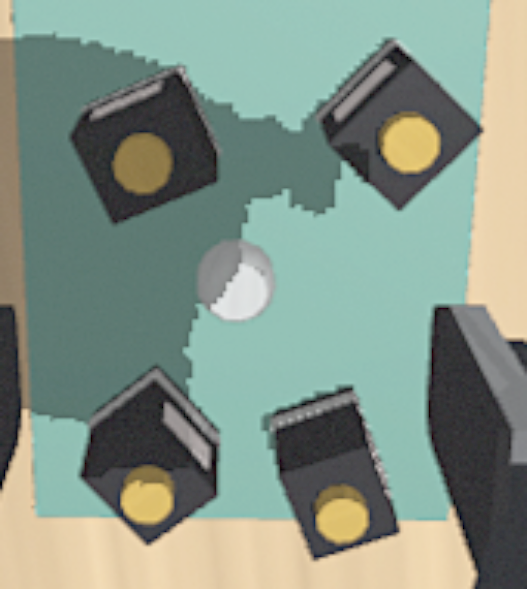

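Run:
```python
from h import *
np.set_printoptions(precision=4,suppress=True)
w=shot("wrist");w["T"]=np.load("w6.npy")
C=lambda p:plane(w,(250+p[0]/3.1,190+p[1]/3.1),.043)[:2]
for n,ps in dict(A=[(115,223),(216,183),(192,110)],B=[(335,150),(399,209),(482,130)],C=[(82,465),(150,543),(216,493)],D=[(316,559),(398,530),(368,448)]).items():
    P=[C(p) for p in ps]
    for i in (0,1):
        v=P[i+1]-P[i];print(n,"len",np.linalg.norm(v).round(4),"angle mod90",np.degrees(np.arctan2(v[1],v[0]))%90)
for n,p in dict(A=(142,163),B=(409,143),C=(147,495),D=(342,515)).items(): print(n,plane(w,(250+p[0]/3.1,190+p[1]/3.1),.051)[:2])
w2=dict(w);s=np.load("w1.npy");w2["T"]=s
for a,b in [((295.5,242.3),(324.2,214.9)),((382.2,236),(399.8,215.9)),((296.8,351.4),(313.8,311.9)),((360,357.4),(368.5,322.4))]: print(tri((w,a),(w2,b)))
```

```text
A len 0.0317 angle mod90 16.94191966722781
A len 0.0225 angle mod90 11.747965623768266
B len 0.0259 angle mod90 41.499267543103514
B len 0.0324 angle mod90 40.94795931071867
C len 0.035 angle mod90 30.493144151458246
C len 0.0279 angle mod90 35.393166078792305
D len 0.0279 angle mod90 17.161388765182263
D len 0.0313 angle mod90 14.330424161697593
A [ 0.5174 -0.2578]
B [ 0.5911 -0.2592]
C [ 0.5064 -0.3626]
D [ 0.5651 -0.3754]
(array([ 0.5155, -0.2633,  0.0326]), np.float64(0.0007282038022459217))
(array([ 0.5951, -0.2656,  0.0296]), np.float64(0.0004107911589210006))
(array([ 0.5041, -0.3714,  0.0407]), np.float64(0.00012574058687606006))
(array([ 0.5656, -0.3864,  0.0377]), np.float64(0.00010668615061596408))
```

```bash
cat > look.py <<'E'
# look.py zstub angle(closing dir, deg) zgrasp : nearest stub to TCP, tool-axis correction
from h import *
import sys
np.set_printoptions(precision=4,suppress=True)
z,th,zg=map(float,sys.argv[1:4])
s=r.sense();w=shot("wrist")
q=[plane(w,c,z) for c in stubs(w)]
print("all",[p[:2].round(4).tolist() for p in q])
p=min(q,key=lambda p:np.hypot(*(p-s["ee_pos"])[:2]))
R=Ro.from_euler("xyz",s["ee_rot"],degrees=True).as_matrix();d=R.T@(np.r_[p[:2],zg]-s["ee_pos"])
print("stub",p[:2],"tool d",d,"rz",s["ee_rot"][2]-(th+90))
cv2.imwrite("pics/last.png",w["pixels"])
E
echo '{"offsets":[[0,0,-6.6,-0.0034,0.026,0.03,0.06],[0,0,0,0.003,0.0264,0.03,0.06],[0,0,-6.6,0,0,0,0.06],[0,0,-6.6,0,0,0,0.06],[0,0,-6.6,0,0,0,0.06],[0,0,-6.6,0,0,0,0.06],[0,0,-6.6,0,0,0,0.06],[0,0,-6.6,0,0,0,0.06],[0,0,0,0,0,0,0.06],[0,0,0,0,0,0,0.06]]}' | python3 steer.py; python3 look.py .051 41 .015
```

```text
t: 12.42
ee_pos: [0.5917, -0.2507, 0.1231]
ee_rot: [180.0, -0.0, 130.7]
contact_force: [0.7, 0.3, 0.4]
width: 0.0602
grip_force: 0.0
all [[0.5058, -0.3643], [0.8348, -0.2995]]
stub [ 0.5058 -0.3643] tool d [-0.0302 -0.1392  0.108 ] rz -0.3370141631235697
```

```bash
sed -i 's/(17,150,110),(30,255,255),60/(17,140,45),(32,255,255),60/; s/if ar<600\]/if ar<1500 and ar>.6*np.prod(np.ptp(np.argwhere(m),0)+1)]/' h.py; python3 look.py .051 41 .015
python3 - <<'E'
import cv2
a=cv2.imread("pics/last.png");cv2.imwrite("pics/w7.png",a);print(cv2.cvtColor(a,cv2.COLOR_BGR2HSV)[230:300:8,260:400:10].tolist())
E
```

```text
all [[0.5172, -0.2576], [0.5906, -0.2586], [0.5063, -0.3619], [0.8348, -0.2997]]
stub [ 0.5906 -0.2586] tool d [-0.0052 -0.0059  0.108 ] rz -0.3870255061424359
[[[81, 100, 74], [82, 104, 71], [83, 101, 71], [81, 96, 37], [0, 0, 0], [0, 0, 0], [0, 0, 0], [90, 36, 7], [82, 106, 70], [81, 103, 69], [81, 109, 68], [82, 98, 180], [18, 107, 236], [19, 106, 231]], [[83, 99, 72], [83, 104, 71], [82, 106, 70], [120, 39, 13], [30, 43, 12], [90, 43, 12], [75, 39, 13], [130, 59, 13], [81, 106, 70], [81, 107, 69], [81, 102, 70], [82, 98, 182], [19, 108, 231], [19, 108, 231]], [[81, 98, 70], [80, 103, 69], [81, 99, 72], [90, 17, 15], [110, 55, 14], [120, 39, 13], [60, 20, 13], [120, 17, 15], [81, 111, 62], [82, 103, 106], [81, 110, 67], [18, 104, 234], [19, 105, 234], [17, 113, 223]], [[82, 104, 71], [81, 98, 70], [80, 101, 71], [120, 36, 14], [111, 128, 14], [19, 184, 94], [20, 183, 82], [130, 59, 13], [81, 97, 178], [82, 102, 178], [19, 106, 235], [19, 105, 234], [18, 110, 227], [17, 113, 221]], [[81, 104, 71], [81, 106, 70], [80, 104, 71], [120, 17, 15], [20, 187, 101], [19, 181, 96], [19, 183,
[... 303 characters left out ...]
[17, 112, 224], [17, 113, 222]], [[82, 106, 72], [83, 98, 70], [81, 106, 70], [87, 77, 30], [81, 106, 101], [82, 98, 122], [82, 105, 124], [16, 119, 186], [19, 106, 234], [19, 106, 233], [18, 113, 219], [17, 113, 223], [18, 114, 224], [17, 113, 216]], [[81, 101, 71], [82, 104, 171], [82, 104, 167], [82, 101, 175], [82, 102, 175], [83, 100, 174], [18, 108, 245], [19, 105, 234], [19, 105, 235], [18, 112, 225], [18, 112, 219], [17, 109, 225], [18, 115, 219], [17, 113, 212]], [[82, 102, 178], [82, 103, 171], [82, 103, 173], [82, 99, 173], [82, 102, 173], [18, 110, 246], [19, 106, 235], [19, 106, 234], [18, 110, 227], [18, 113, 217], [18, 112, 226], [18, 112, 218], [17, 114, 212], [111, 198, 9]]]
```

View pics/w7.png

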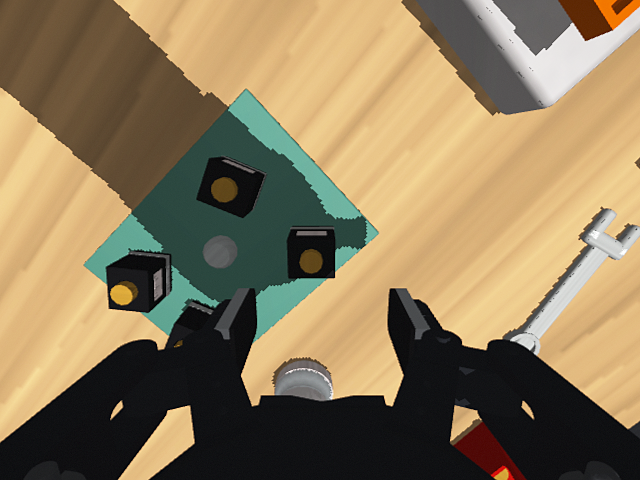

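```bash
echo '{"offsets":[[0,0,0,-0.0052,-0.0059,0.03,0.06],[0,0,0,0,0,0.04,0.06],[0,0,0,0,0,0.03,0.06],[0,0,0,0,0,0.006,0.06],[0,0,0,0,0,0,0.06],[0,0,0,0,0,0,0.06],[0,0,0,0,0,0,0.025],[0,0,0,0,0,0,0.025],[0,0,0,0,0,0,0.025],[0,0,0,0,0,0,0.025],[0,0,0,0,0,0,0.025]]}' | python3 steer.py 60; echo '{"offsets":[[0,0,0,0,0,-0.01,0.025],[0,0,0,0,0,-0.03,0.025],[0,0,0,0,0,-0.04,0.025],[0,0,0,0,0,-0.04,0.025],[0,0,0,0,0,-0.04,0.025],[0,0,0,0,0,0,0.025]]}' | python3 steer.py
```

```text
t: 13.43
ee_pos: [0.5915, -0.26, 0.019]
ee_rot: [179.9, 0.1, 130.8]
contact_force: [-2.1, 1.6, 12.6]
width: 0.0327
grip_force: 59.7
t: 13.93
ee_pos: [0.5936, -0.2608, 0.1862]
ee_rot: [179.7, 0.6, 130.8]
contact_force: [0.5, 0.2, -1.1]
width: 0.0327
grip_force: 60.3
```

```bash
echo '{"offsets":[[0,0,6.6,0,0,0,0.025],[0,0,6.6,0,0,0,0.025],[0,0,6.6,0,0,0,0.025],[0,0,6.6,0,0,0,0.025],[0,0,6.6,0,0,0,0.025],[0,0,6.6,0,0,0,0.025],[0,0,6.4,0,0,0,0.025],[0,0,0,0,0,0,0.025]]}' | python3 steer.py;echo '{"offsets":[[0,0,0,0.0348,-0.003,0,0.025],[0,0,0,0.0348,-0.003,0,0.025],[0,0,0,0.0348,-0.003,0,0.025],[0,0,0,0.0348,-0.003,0,0.025],[0,0,0,0.0348,-0.003,0,0.025],[0,0,0,0.0348,-0.003,0,0.025],[0,0,0,0.0348,-0.003,0,0.025],[0,0,0,0.0348,-0.003,0,0.025],[0,0,0,0.0348,-0.003,0,0.025],[0,0,0,0.0348,-0.0023,0,0.025],[0,0,0,0,0,0,0.025],[0,0,0,0,0,0,0.025]]}' | python3 steer.py
```

```text
t: 14.6
ee_pos: [0.5907, -0.2593, 0.1778]
ee_rot: [179.9, 0.0, 84.5]
contact_force: [-0.1, -0.8, -1.3]
width: 0.0328
grip_force: 60.1
t: 15.6
ee_pos: [0.5927, 0.0921, 0.1773]
ee_rot: [180.0, -0.1, 85.2]
contact_force: [-0.7, -1.2, -1.3]
width: 0.0331
grip_force: 60.1
```

```bash
echo '{"offsets":[[0,0,0,-0.0031,0.0036,0.03,0.025],[0,0,0,0,0,0.03,0.025],[0,0,0,0,0,0.009,0.025],[0,0,0,0,0,0,0.025],[0,0,0,0,0,0,0.025]]}' | python3 steer.py;echo '{"offsets":[[0,0,0,0,0,0.002,0.025],[0,0,0,0,0,0,0.025]]}' | python3 steer.py
```

```text
t: 16.02
ee_pos: [0.5963, 0.0854, 0.1082]
ee_rot: [-180.0, 0.0, 84.8]
contact_force: [-0.2, -0.5, 0.5]
width: 0.0328
grip_force: 60.2
t: 16.18
ee_pos: [0.5965, 0.086, 0.1064]
ee_rot: [180.0, -0.0, 84.8]
contact_force: [-1.1, 0.2, -1.0]
width: 0.0326
grip_force: 60.2
```

```bash
echo '{"offsets":[[0,0,0,0,0,0.0012,0.025],[0,0,0,0,0,0,0.025],[0,0,0,0,0,0,0.04],[0,0,0,0,0,0,0.055],[0,0,0,0,0,0,0.055],[0,0,0,0,0,0,0.055],[0,0,0,0,0,-0.01,0.055],[0,0,0,0,0,-0.03,0.055],[0,0,0,0,0,-0.035,0.055]]}' | python3 steer.py 60;echo '{"offsets":[[0,0,0,-0.035,-0.0048,0,0.05],[0,0,0,-0.035,-0.0048,0,0.05],[0,0,0,-0.035,-0.0048,0,0.05],[0,0,0,-0.035,-0.0048,0,0.05],[0,0,0,-0.035,-0.0048,0,0.05],[0,0,0,-0.035,-0.0048,0,0.05],[0,0,0,-0.035,-0.0048,0,0.05],[0,0,0,-0.035,-0.0048,0,0.05],[0,0,0,-0.035,-0.0048,0,0.05],[0,0,0,-0.035,-0.0048,0,0.05]]}' | python3 steer.py; echo '{"offsets":[[0,0,-5.4,0,0,0.02,0.05],[0,0,-5.4,0,0,0.02,0.05],[0,0,-5.4,0,0,0.02,0.05],[0,0,-5.4,0,0,0,0.05],[0,0,0,0,0,0,0.05],[0,0,0,0,0,0,0.05]]}' | python3 steer.py;python3 look.py .051 16.5 .017
```

```text
t: 16.93
ee_pos: [0.5951, 0.0861, 0.1796]
ee_rot: [-179.8, 0.1, 84.8]
contact_force: [0.7, 0.6, 1.6]
width: 0.0551
grip_force: 0.0
t: 17.77
ee_pos: [0.5161, -0.2596, 0.1805]
ee_rot: [180.0, 0.0, 84.8]
contact_force: [0.3, 0.6, -0.4]
width: 0.0499
grip_force: 0.0
t: 18.27
ee_pos: [0.5168, -0.2582, 0.1203]
ee_rot: [180.0, 0.0, 106.2]
contact_force: [0.5, -0.2, 1.2]
width: 0.0501
grip_force: 0.0
all [[0.5163, -0.2573], [0.5055, -0.3615]]
stub [ 0.5163 -0.2573] tool d [ 0.001  -0.0003  0.1033] rz -0.28916971751935705
```

```bash
echo '{"offsets":[[0,0,0,0.001,0,0.03,0.05],[0,0,0,0,0,0.04,0.05],[0,0,0,0,0,0.028,0.05],[0,0,0,0,0,0.005,0.05],[0,0,0,0,0,0,0.05],[0,0,0,0,0,0,0.05],[0,0,0,0,0,0,0.025],[0,0,0,0,0,0,0.025],[0,0,0,0,0,0,0.025],[0,0,0,0,0,0,0.025]]}' | python3 steer.py 60; echo '{"offsets":[[0,0,0,0,0,-0.01,0.025],[0,0,0,0,0,-0.03,0.025],[0,0,0,0,0,-0.04,0.025],[0,0,0,0,0,-0.04,0.025],[0,0,0,0,0,-0.04,0.025],[0,0,5.4,0,0,0,0.025],[0,0,5.4,0,0,0,0.025],[0,0,5.4,0,0,0,0.025],[0,0,5.4,0,0,0,0.025],[0,0,0,0,0,0,0.025]]}' | python3 steer.py;echo '{"offsets":[[0,0,0,0.0342,0.0053,0,0.025],[0,0,0,0.0342,0.0053,0,0.025],[0,0,0,0.0342,0.0053,0,0.025],[0,0,0,0.0342,0.0053,0,0.025],[0,0,0,0.0342,0.0053,0,0.025],[0,0,0,0.0342,0.0053,0,0.025],[0,0,0,0.0342,0.0053,0,0.025],[0,0,0,0.0342,0.0053,0,0.025],[0,0,0,0.0342,0.0053,0,0.025],[0,0,0,0,0,0,0.025],[0,0,0,0,0,0,0.025]]}' | python3 steer.py
```

```text
t: 19.15
ee_pos: [0.5174, -0.2575, 0.0189]
ee_rot: [179.9, 0.1, 106.4]
contact_force: [-3.2, 1.6, 12.0]
width: 0.0328
grip_force: 59.8
t: 19.98
ee_pos: [0.5166, -0.2569, 0.1783]
ee_rot: [179.9, 0.0, 84.5]
contact_force: [0.2, 0.4, -0.8]
width: 0.0329
grip_force: 60.1
t: 20.9
ee_pos: [0.5919, 0.0475, 0.1774]
ee_rot: [180.0, -0.1, 85.2]
contact_force: [-1.1, -1.3, -1.3]
width: 0.0328
grip_force: 60.1
```

```bash
python3 look.py .137 -5.2 .105; echo '{"offsets":[[0,0,0,-0.0015,0.0,0.03,0.025],[0,0,0,0,0,0.03,0.025],[0,0,0,0,0,0.009,0.025],[0,0,0,0,0,0,0.025],[0,0,0,0,0,0,0.025],[0,0,0,0,0,0.0025,0.025],[0,0,0,0,0,0,0.025]]}' | python3 steer.py
```

```text
all [[0.5978, 0.088]]
stub [0.5978 0.088 ] tool d [0.0408 0.0024 0.0724] rz 0.3721249010275045
t: 21.53
ee_pos: [0.5919, 0.0434, 0.1058]
ee_rot: [180.0, -0.0, 84.8]
contact_force: [-0.3, 1.0, -0.6]
width: 0.0327
grip_force: 60.9
```

```bash
echo '{"offsets":[[0,0,0,0,0,0.001,0.025],[0,0,0,0,0,0,0.025],[0,0,0,0,0,0,0.04],[0,0,0,0,0,0,0.055],[0,0,0,0,0,0,0.055],[0,0,0,0,0,0,0.055],[0,0,0,0,0,-0.01,0.055],[0,0,0,0,0,-0.03,0.055],[0,0,0,0,0,-0.035,0.055]]}' | python3 steer.py 60;echo '{"offsets":[[0,0,0,-0.0375,-0.0044,0,0.05],[0,0,0,-0.0375,-0.0044,0,0.05],[0,0,0,-0.0375,-0.0044,0,0.05],[0,0,0,-0.0375,-0.0044,0,0.05],[0,0,0,-0.0375,-0.0044,0,0.05],[0,0,0,-0.0375,-0.0044,0,0.05],[0,0,0,-0.0375,-0.0044,0,0.05],[0,0,0,-0.0375,-0.0044,0,0.05],[0,0,0,-0.0375,-0.0044,0,0.05],[0,0,0,-0.0375,-0.0044,0,0.05],[0,0,0,-0.0375,-0.0044,0,0.05]]}' | python3 steer.py; echo '{"offsets":[[0,0,-6.2,0,0,0.02,0.05],[0,0,-6.2,0,0,0.02,0.05],[0,0,-6.2,0,0,0.02,0.05],[0,0,-6.2,0,0,0,0.05],[0,0,-6.2,0,0,0,0.05],[0,0,-6.2,0,0,0,0.05],[0,0,0,0,0,0,0.05],[0,0,0,0,0,0,0.05]]}' | python3 steer.py;python3 look.py .051 32 .017
```

```text
t: 22.28
ee_pos: [0.5905, 0.0436, 0.1791]
ee_rot: [-179.8, 0.0, 84.8]
contact_force: [0.5, 0.7, -0.5]
width: 0.0553
grip_force: 0.0
t: 23.2
ee_pos: [0.5054, -0.3645, 0.1801]
ee_rot: [180.0, 0.0, 84.8]
contact_force: [0.2, 0.8, 0.7]
width: 0.0503
grip_force: 0.0
t: 23.87
ee_pos: [0.506, -0.3629, 0.1197]
ee_rot: [180.0, 0.0, 121.8]
contact_force: [0.6, 0.7, 0.5]
width: 0.05
grip_force: 0.0
all [[0.5048, -0.3638], [0.5591, -0.3781]]
stub [ 0.5048 -0.3638] tool d [-0.0001 -0.0016  0.1027] rz -0.2165706247115935
```

View pics/last.png

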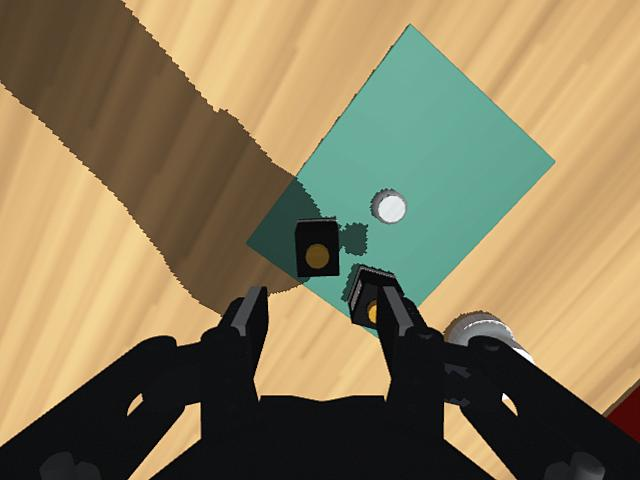

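C at (317,256) sits square between the fingers; D (365,300) clears the right finger.

```bash
echo '{"offsets":[[0,0,0,0,-0.0016,0.03,0.05],[0,0,0,0,0,0.04,0.05],[0,0,0,0,0,0.028,0.05],[0,0,0,0,0,0.005,0.05],[0,0,0,0,0,0,0.05],[0,0,0,0,0,0,0.05],[0,0,0,0,0,0,0.02],[0,0,0,0,0,0,0.02],[0,0,0,0,0,0,0.02],[0,0,0,0,0,0,0.02]]}' | python3 steer.py 60; echo '{"offsets":[[0,0,0,0,0,-0.01,0.02],[0,0,0,0,0,-0.03,0.02],[0,0,0,0,0,-0.04,0.02],[0,0,0,0,0,-0.04,0.02],[0,0,0,0,0,-0.04,0.02],[0,0,6.15,0,0,0,0.02],[0,0,6.15,0,0,0,0.02],[0,0,6.15,0,0,0,0.02],[0,0,6.15,0,0,0,0.02],[0,0,6.15,0,0,0,0.02],[0,0,6.15,0,0,0,0.02],[0,0,0,0,0,0,0.02]]}' | python3 steer.py;echo '{"offsets":[[0,0,0,0.0369,0.005,0,0.02],[0,0,0,0.0369,0.005,0,0.02],[0,0,0,0.0369,0.005,0,0.02],[0,0,0,0.0369,0.005,0,0.02],[0,0,0,0.0369,0.005,0,0.02],[0,0,0,0.0369,0.005,0,0.02],[0,0,0,0.0369,0.005,0,0.02],[0,0,0,0.0369,0.005,0,0.02],[0,0,0,0.0369,0.005,0,0.02],[0,0,0,0.0369,0.005,0,0.02],[0,0,0,0,0,0,0.02],[0,0,0,0,0,0,0.02]]}' | python3 steer.py; python3 look.py .137 -5.2 .105
```

```text
t: 24.75
ee_pos: [0.5055, -0.3642, 0.0183]
ee_rot: [179.9, 0.1, 122.0]
contact_force: [-2.3, 1.4, 10.8]
width: 0.0289
grip_force: 59.7
t: 25.75
ee_pos: [0.5049, -0.3634, 0.1776]
ee_rot: [179.9, 0.0, 84.8]
contact_force: [-0.5, 0.1, -0.5]
width: 0.029
grip_force: 59.5
t: 26.75
ee_pos: [0.5863, 0.0024, 0.1769]
ee_rot: [180.0, -0.1, 85.5]
contact_force: [-0.4, -1.9, -1.5]
width: 0.0296
grip_force: 59.6
all [[0.5978, 0.0873], [0.5929, 0.0433]]
stub [0.5929 0.0433] tool d [0.0413 0.0033 0.0719] rz 0.7203137966896094
```

```bash
echo '{"offsets":[[0,0,0,-0.0022,0.0015,0.03,0.02],[0,0,0,0,0,0.03,0.02],[0,0,0,0,0,0.009,0.02],[0,0,0,0,0,0,0.02],[0,0,0,0,0,0,0.02],[0,0,0,0,0,0.0025,0.02],[0,0,0,0,0,0,0.02]]}' | python3 steer.py
```

```text
t: 27.38
ee_pos: [0.5877, -0.0028, 0.1054]
ee_rot: [179.9, -0.0, 85.1]
contact_force: [-0.5, 0.3, -1.6]
width: 0.0289
grip_force: 60.4
```

```bash
echo '{"offsets":[[0,0,0,0,0,0.0008,0.02],[0,0,0,0,0,0,0.02],[0,0,0,0,0,0,0.035],[0,0,0,0,0,0,0.05],[0,0,0,0,0,0,0.05],[0,0,0,0,0,0,0.05],[0,0,0,0,0,-0.01,0.05],[0,0,0,0,0,-0.03,0.05],[0,0,0,0,0,-0.035,0.05]]}' | python3 steer.py 60;echo '{"offsets":[[0,0,0,-0.0374,0.0011,0,0.05],[0,0,0,-0.0374,0.0011,0,0.05],[0,0,0,-0.0374,0.0011,0,0.05],[0,0,0,-0.0374,0.0011,0,0.05],[0,0,0,-0.0374,0.0011,0,0.05],[0,0,0,-0.0374,0.0011,0,0.05],[0,0,0,-0.0374,0.0011,0,0.05],[0,0,0,-0.0374,0.0011,0,0.05],[0,0,0,-0.0374,0.0011,0,0.05],[0,0,0,-0.0374,0.0011,0,0.05]]}' | python3 steer.py; echo '{"offsets":[[0,0,-5.4,0,0,0.02,0.05],[0,0,-5.4,0,0,0.02,0.05],[0,0,-5.4,0,0,0.02,0.05],[0,0,-5.4,0,0,0,0.05],[0,0,0,0,0,0,0.05],[0,0,0,0,0,0,0.05]]}' | python3 steer.py;python3 look.py .051 16.5 .017
```

```text
t: 28.13
ee_pos: [0.5862, -0.0025, 0.1789]
ee_rot: [-179.8, 0.0, 85.1]
contact_force: [0.2, -0.1, 1.0]
width: 0.0496
grip_force: 0.0
t: 28.97
ee_pos: [0.5659, -0.3779, 0.1798]
ee_rot: [180.0, 0.0, 85.1]
contact_force: [0.3, 0.7, -0.0]
width: 0.0498
grip_force: 0.0
t: 29.47
ee_pos: [0.5665, -0.3763, 0.1196]
ee_rot: [180.0, 0.0, 106.5]
contact_force: [-0.4, 0.1, -0.1]
width: 0.05
grip_force: 0.0
all [[0.5645, -0.3762]]
stub [ 0.5645 -0.3762] tool d [ 0.0007 -0.0019  0.1026] rz 0.014187628697357013
```

View pics/last.png

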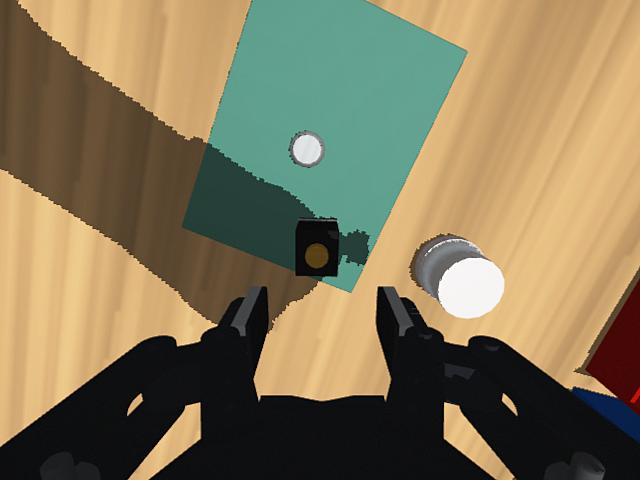

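D at (317,255) square between the fingers; jar (470,285) clear.

```bash
echo '{"offsets":[[0,0,0,0.0007,-0.0019,0.03,0.05],[0,0,0,0,0,0.04,0.05],[0,0,0,0,0,0.028,0.05],[0,0,0,0,0,0.005,0.05],[0,0,0,0,0,0,0.05],[0,0,0,0,0,0,0.05],[0,0,0,0,0,0,0.02],[0,0,0,0,0,0,0.02],[0,0,0,0,0,0,0.02],[0,0,0,0,0,0,0.02]]}' | python3 steer.py 60; echo '{"offsets":[[0,0,0,0,0,-0.01,0.02],[0,0,0,0,0,-0.03,0.02],[0,0,0,0,0,-0.04,0.02],[0,0,0,0,0,-0.04,0.02],[0,0,0,0,0,-0.04,0.02],[0,0,5.4,0,0,0,0.02],[0,0,5.4,0,0,0,0.02],[0,0,5.4,0,0,0,0.02],[0,0,5.4,0,0,0,0.02],[0,0,0,0,0,0,0.02]]}' | python3 steer.py;echo '{"offsets":[[0,0,0,0.0365,-0.001,0,0.02],[0,0,0,0.0365,-0.001,0,0.02],[0,0,0,0.0365,-0.001,0,0.02],[0,0,0,0.0365,-0.001,0,0.02],[0,0,0,0.0365,-0.001,0,0.02],[0,0,0,0.0365,-0.001,0,0.02],[0,0,0,0.0365,-0.001,0,0.02],[0,0,0,0.0365,-0.001,0,0.02],[0,0,0,0.0365,-0.001,0,0.02],[0,0,0,0,0,0,0.02],[0,0,0,0,0,0,0.02]]}' | python3 steer.py; python3 look.py .137 -5.2 .105
```

```text
t: 30.35
ee_pos: [0.5654, -0.3767, 0.0183]
ee_rot: [179.9, 0.1, 106.7]
contact_force: [-2.2, 0.7, 11.3]
width: 0.0292
grip_force: 59.9
t: 31.18
ee_pos: [0.5645, -0.3758, 0.1774]
ee_rot: [179.9, 0.0, 84.8]
contact_force: [-0.0, 0.8, -0.9]
width: 0.0291
grip_force: 59.5
t: 32.1
ee_pos: [0.5837, -0.0454, 0.1767]
ee_rot: [179.9, -0.0, 85.5]
contact_force: [0.5, -1.2, -0.8]
width: 0.029
grip_force: 59.6
all [[0.5975, 0.0853], [0.5929, 0.0427], [0.5887, -0.002]]
stub [ 0.5887 -0.002 ] tool d [0.0436 0.0015 0.0718] rz 0.7011932890875414
```

```bash
echo '{"offsets":[[0,0,0.4,0.001,0,0.03,0.02],[0,0,0,0,0,0.03,0.02],[0,0,0,0,0,0.009,0.02],[0,0,0,0,0,0,0.02],[0,0,0,0,0,0,0.02],[0,0,0,0,0,0.0025,0.02],[0,0,0,0,0,0,0.02]]}' | python3 steer.py
```

```text
t: 32.73
ee_pos: [0.5837, -0.0473, 0.1048]
ee_rot: [180.0, -0.0, 84.7]
contact_force: [-0.4, 0.2, -1.5]
width: 0.0291
grip_force: 60.4
```

```bash
echo '{"offsets":[[0,0,0,0,0,0.0004,0.02],[0,0,0,0,0,0,0.02],[0,0,0,0,0,0,0.035],[0,0,0,0,0,0,0.05],[0,0,0,0,0,0,0.05],[0,0,0,0,0,0,0.05],[0,0,0,0,0,-0.01,0.05],[0,0,0,0,0,-0.03,0.05],[0,0,0,0,0,-0.035,0.05]]}' | python3 steer.py 60;echo '{"offsets":[[0,0,0,0.0048,-0.0268,0,0],[0,0,0,0.0048,-0.0268,0,0],[0,0,0,0.0048,-0.0268,0,0],[0,0,0,0.0048,-0.0268,0,0],[0,0,0,0,0,0,0],[0,0,0,0,0,0,0]]}' | python3 steer.py 30; python3 look.py .137 -5.2 .064
```

```text
t: 33.48
ee_pos: [0.5824, -0.0468, 0.179]
ee_rot: [-179.8, 0.0, 84.7]
contact_force: [0.2, -0.5, -0.2]
width: 0.0496
grip_force: 0.0
t: 33.98
ee_pos: [0.4781, -0.0175, 0.18]
ee_rot: [179.9, -0.0, 84.7]
contact_force: [0.9, -1.4, 0.4]
width: 0.0003
grip_force: 0.0
all [[0.5952, 0.0867], [0.5907, 0.0431], [0.5865, -0.0012], [0.5826, -0.0448]]
stub [ 0.5826 -0.0448] tool d [-0.0176  0.1065  0.1161] rz -0.06294783542192306
```

View pics/last.png

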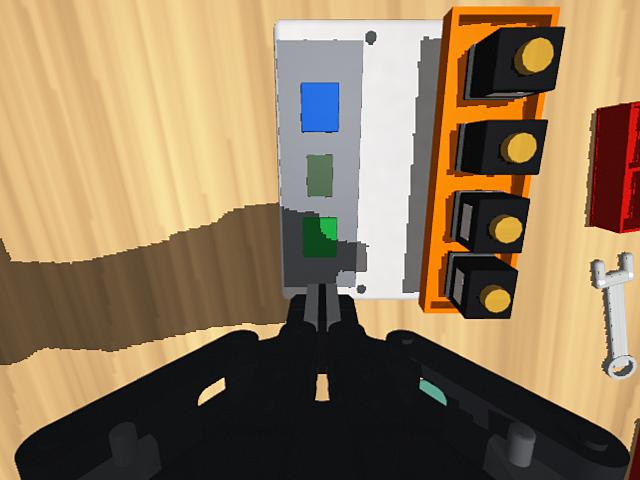

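All four valves stand in the tray; green key at (320,238), right under the fingertips. Press it.

```bash
echo '{"offsets":[[0,0,0,0,0,0.03,0],[0,0,0,0,0,0.035,0],[0,0,0,0,0,0.03,0],[0,0,0,0,0,0.015,0],[0,0,0,0,0,0.005,0],[0,0,0,0,0,0,0],[0,0,0,0,0,0,0]]}' | python3 steer.py;echo '{"offsets":[[0,0,0,0,0,0.001,0],[0,0,0,0,0,0,0]]}' | python3 steer.py
```

```text
t: 34.62
ee_pos: [0.4793, -0.018, 0.0646]
ee_rot: [180.0, -0.0, 84.7]
contact_force: [0.2, 0.2, 0.4]
width: 0.0
grip_force: 0.0
t: 34.78
ee_pos: [0.4793, -0.0178, 0.0639]
ee_rot: [179.9, -0.0, 84.7]
contact_force: [-0.0, -0.1, -0.1]
width: -0.0002
grip_force: 0.0
```

```bash
echo '{"offsets":[[0,0,0,0,0,0.003,0],[0,0,0,0,0,0,0],[0,0,0,0,0,0.001,0],[0,0,0,0,0,0,0]]}' | python3 steer.py;echo '{"offsets":[[0,0,0,0,0,0.0007,0],[0,0,0,0,0,0,0]]}' | python3 steer.py;echo '{"offsets":[[0,0,0,0,0,0.0007,0],[0,0,0,0,0,0,0],[0,0,0,0,0,0,0]]}' | python3 steer.py
```

```text
t: 35.12
ee_pos: [0.4786, -0.0178, 0.0589]
ee_rot: [180.0, -0.0, 84.7]
contact_force: [0.1, -0.0, 1.1]
width: -0.0001
grip_force: 0.9
t: 35.28
ee_pos: [0.4787, -0.0178, 0.0583]
ee_rot: [180.0, -0.0, 84.7]
contact_force: [0.5, 0.4, 3.3]
width: -0.0001
grip_force: 1.9
t: 35.53
ee_pos: [0.4787, -0.0178, 0.0579]
ee_rot: [180.0, -0.0, 84.7]
contact_force: [-1.4, 0.8, 14.2]
width: -0.0004
grip_force: 7.0
```

```bash
echo '{"offsets":[[0,0,0,0,0,0,0],[0,0,0,0,0,0,0],[0,0,0,0,0,-0.005,0],[0,0,0,0,0,-0.04,0],[0,0,0,0,0,-0.04,0],[0,0,0,0,0,-0.04,0],[0,0,0,0,0,-0.04,0]]}' | python3 steer.py;echo '{"offsets":[[0,0,0,0.036,0.0018,0,0.05],[0,0,0,0.036,0.0018,0,0.05],[0,0,0,0.036,0.0018,0,0.05],[0,0,0,0.036,0.0018,0,0.05],[0,0,0,0.036,0.0018,0,0.05],[0,0,0,0.036,0.0018,0,0.05],[0,0,0,0.036,0.0018,0,0.05],[0,0,0,0.036,0.0018,0,0.05],[0,0,0,0.036,0.0018,0,0.05],[0,0,0,0.036,0.0018,0,0.05],[0,0,0,0,0,0,0.05],[0,0,0,0,0,0,0.05]]}' | python3 steer.py
python3 - <<'E'
from h import *
w=shot("wrist");np.save("w8.npy",w["T"]);cv2.imwrite("pics/w8.png",w["pixels"])
for c,ar,m in blobs(w,(105,80,30),(125,255,255),1500): print(c,ar,cv2.approxPolyDP(cv2.convexHull(quad(m)[0]),6,True)[:,0].tolist())
E
```

```text
t: 36.12
ee_pos: [0.4778, -0.0179, 0.2245]
ee_rot: [-180.0, 0.0, 84.7]
contact_force: [1.0, -0.2, -0.1]
width: -0.0
grip_force: 0.0
t: 37.12
ee_pos: [0.5289, 0.3408, 0.2218]
ee_rot: [-179.9, 0.0, 84.9]
contact_force: [-0.7, -0.1, -0.3]
width: 0.0499
grip_force: 0.0
[322.4 239.4] 22360 [[362, 125], [380, 364], [292, 358], [254, 140]]
[620.2 230.3] 4982 [[608, 160], [639, 157], [639, 306], [590, 281]]
```

View pics/w8.png

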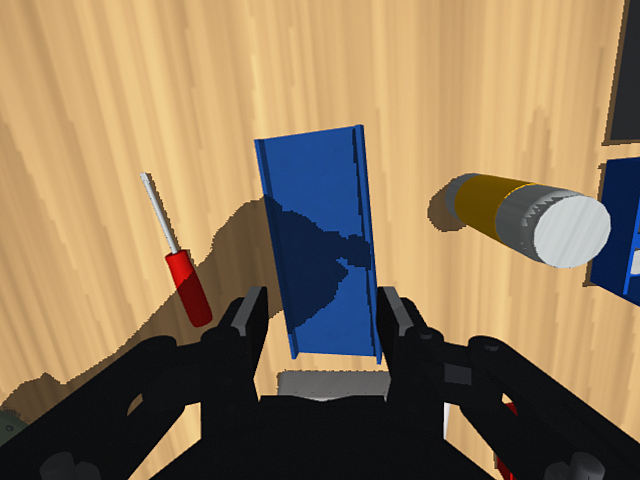

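Rack lip-top corners at (254,140),(292,358) low side and (362,125),(380,364) high side; screwdriver on left, spray can to the right (top at 570,230).

Run:
```python
from h import *
np.set_printoptions(precision=4,suppress=True)
w=shot("wrist");w["T"]=np.load("w8.npy")
L=[plane(w,p,.0657) for p in [(254,140),(292,358)]];H=[plane(w,p,.0895) for p in [(362,125),(380,364)]]
print("low",L,"high",H)
for a,b in (L,H): v=a-b;print("len",np.linalg.norm(v[:2]),"yaw",np.degrees(np.arctan2(-v[0],v[1])))
d=((H[0]+H[1])-(L[0]+L[1]))/2;print("span",d,"mid",(sum(L)+sum(H))/4)
for n,bx in (("scene",(375,250,500,345)),("side",(235,145,310,235))):
    d=shot(n)
    for c,ar,m in blobs(d,(105,80,30),(125,255,255),400,bx):
        q=cv2.approxPolyDP(cv2.convexHull(quad(m)[0]),3,True)[:,0];print(n,ar,q.tolist())
        for P,N in zip(L+H,("L+","L-","H+","H-")):
            e=proj(d,P);print(N,"expect",e.round(0),"nearest",q[np.argmin(np.hypot(*(q-e).T))], tri((w,dict(zip(("L+","L-","H+","H-"),[(254,140),(292,358),(362,125),(380,364)]))[N]),(d,q[np.argmin(np.hypot(*(q-e).T))])))
```

```text
low [array([0.479 , 0.4217, 0.0657]), array([0.4868, 0.204 , 0.0657])] high [array([0.569 , 0.4245, 0.0895]), array([0.5741, 0.2065, 0.0895])]
len 0.21789071671091917 yaw 2.041058752041186
len 0.2180516925266857 yaw 1.3285982519227713
span [0.0887 0.0026 0.0238] mid [0.5272 0.3142 0.0776]
scene 2815 [[386, 280], [405, 261], [486, 302], [470, 328], [402, 294]]
L+ expect [489. 301.] nearest [486 302] (array([0.4768, 0.4199, 0.0533]), np.float64(0.00228693030749356))
L- expect [401. 258.] nearest [405 261] (array([0.4908, 0.2145, 0.0747]), np.float64(0.004093563825851275))
H+ expect [477. 325.] nearest [470 328] (array([0.5715, 0.4201, 0.0725]), np.float64(0.0051929882571901415))
H- expect [385. 278.] nearest [386 280] (array([0.5751, 0.2091, 0.0893]), np.float64(0.0024603876338721046))
side 528 [[282, 172], [252, 177], [246, 167], [272, 156]]
L+ expect [242. 162.] nearest [246 167] (array([0.4822, 0.4205, 0.0513]), np.float64(0.00613053046608447))
L- expect [265. 207.] nearest [252 177] (array([0.484 , 0.2467, 0.1238]), np.float64(0.012729472144684097))
H+ expect [274. 149.] nearest [272 156] (array([0.5675, 0.4262, 0.0667]), np.float64(0.00422450155276357))
H- expect [300. 192.] nearest [282 172] (array([0.5551, 0.2413, 0.1311]), np.float64(0.013396345079591181))
side 584 [[287, 179], [298, 198], [268, 211], [263, 203], [276, 180]]
L+ expect [242. 162.] nearest [276 180] (array([0.517 , 0.406 , 0.0216]), np.float64(0.048764096416828495))
L- expect [265. 207.] nearest [263 203] (array([0.4864, 0.2099, 0.0738]), np.float64(0.0017590952500768124))
H+ expect [274. 149.] nearest [276 180] (array([ 0.5765,  0.4301, -0.0147]), np.float64(0.004749108393963459))
H- expect [300. 192.] nearest [298 198] (array([0.5714, 0.1993, 0.0782]), np.float64(0.004277414809307719))
```

```bash
cat > place.py <<'E'
# place.py ys [h]: tool-axis delta to rack slot ys, and rotation vector (tool, deg) to shelf-aligned pose
from h import *
import sys
np.set_printoptions(precision=4,suppress=True)
ys=float(sys.argv[1]);h=float(sys.argv[2]);xs=-.004
yw=np.radians(1.7);t=np.radians(15)
u=np.array([np.cos(yw),np.sin(yw),0]);y=np.array([-u[1],u[0],0]);z=np.array([0,0,1.])
xd=np.cos(t)*u+np.sin(t)*z;n=np.cos(t)*z-np.sin(t)*u
P=np.array([.530,.314,.066])+xs*xd+ys*y+h*n
s=r.sense();R=Ro.from_euler("xyz",s["ee_rot"],degrees=True).as_matrix()
G=np.c_[y,xd,-n]
print("target",P,"tool d",R.T@(P-s["ee_pos"]),"rot",np.degrees(Ro.from_matrix(R.T@G).as_rotvec()))
E
echo '{"offsets":[[0,0,0,-0.0309,0.0112,0.005,0.05],[0,0,0,-0.0309,0.0112,0.005,0.05],[0,0,0,-0.0309,0.0112,0.005,0.05],[0,0,0,-0.0309,0.0112,0.005,0.05],[0,0,0,-0.0309,0.0112,0.005,0.05],[0,0,0,-0.0309,0.0112,0.005,0.05],[0,0,0,-0.0309,0.0112,0.005,0.05],[0,0,0,-0.0309,0.0112,0.005,0.05],[0,0,0,0,0,0,0.05],[0,0,0,0,0,0,0.05]]}' | python3 steer.py;python3 look.py .137 -5.2 .105
```

```text
t: 38.15
ee_pos: [0.5962, 0.0815, 0.1825]
ee_rot: [-180.0, 0.0, 84.4]
contact_force: [-0.5, 2.2, 0.1]
width: 0.0499
grip_force: 0.0
all [[0.5977, 0.0888], [0.5932, 0.0453], [0.589, 0.001]]
stub [0.5977 0.0888] tool d [0.0075 0.0008 0.0775] rz -0.373761515408475
```

```bash
echo '{"offsets":[[0,0,-0.4,0.006,0.0005,0.03,0.05],[0,0,0,0,0,0.03,0.05],[0,0,0,0,0,0.0155,0.05],[0,0,0,0,0,0,0.05],[0,0,0,0,0,0,0.05],[0,0,0,0,0,0,0.025],[0,0,0,0,0,0,0.025],[0,0,0,0,0,0,0.025],[0,0,0,0,0,0,0.025],[0,0,0,0,0,0,0.025]]}' | python3 steer.py 60; echo '{"offsets":[[0,0,0,0,0,-0.01,0.025],[0,0,0,0,0,-0.03,0.025],[0,0,0,0,0,-0.04,0.025],[0,0,0,0,0,-0.03,0.025],[0,0,0,0,0,0,0.025],[0,0,0,0,0,0,0.025]]}' | python3 steer.py; python3 place.py .075 .06
```

```text
t: 39.03
ee_pos: [0.5978, 0.0911, 0.1088]
ee_rot: [179.9, -0.1, 85.1]
contact_force: [-3.3, 1.3, 9.0]
width: 0.0326
grip_force: 60.2
t: 39.53
ee_pos: [0.5981, 0.0907, 0.22]
ee_rot: [179.8, -0.1, 85.1]
contact_force: [0.7, -0.5, -2.5]
width: 0.0329
grip_force: 60.2
target [0.5084 0.3884 0.1229] tool d [ 0.2888 -0.1152  0.097 ] rot [-14.7339   0.8025  -6.5795]
```

```bash
echo '{"offsets":[[0,0,0,0.0361,-0.0144,0,0.025],[0,0,0,0.0361,-0.0144,0,0.025],[0,0,0,0.0361,-0.0144,0,0.025],[0,0,0,0.0361,-0.0144,0,0.025],[0,0,0,0.0361,-0.0144,0,0.025],[0,0,0,0.0361,-0.0144,0,0.025],[0,0,0,0.0361,-0.0144,0,0.025],[0,0,0,0.0361,-0.0144,0,0.025]]}' | python3 steer.py; echo '{"offsets":[[-4.9,0.27,-2.2,0,0,0.03,0.025],[-4.9,0.27,-2.2,0,0,0.03,0.025],[-4.9,0.27,-2.2,0,0,0.02,0.025],[0,0,0,0,0,0,0.025],[0,0,0,0,0,0,0.025]]}' | python3 steer.py; python3 place.py .075 .03
```

```text
t: 40.2
ee_pos: [0.5058, 0.3895, 0.2166]
ee_rot: [-180.0, 0.0, 85.1]
contact_force: [1.2, -0.1, -0.9]
width: 0.0324
grip_force: 60.1
t: 40.62
ee_pos: [0.5115, 0.3881, 0.1367]
ee_rot: [165.5, 0.2, 91.8]
contact_force: [0.6, -0.3, -0.3]
width: 0.0326
grip_force: 60.3
target [0.5162 0.3886 0.0939] tool d [ 0.0005 -0.0063  0.0426] rot [-0.4618  0.1556  0.1284]
```

```bash
echo '{"offsets":[[-0.4,0,0,0,-0.0063,0.02,0.025],[0,0,0,0,0,0.022,0.025],[0,0,0,0,0,0,0.025],[0,0,0,0,0,0,0.025]]}' | python3 steer.py;echo '{"offsets":[[0,0,0,0,0,0.006,0.025],[0,0,0,0,0,0,0.025]]}' | python3 steer.py; echo '{"offsets":[[0,0,0,0,0,0.002,0.025],[0,0,0,0,0,0,0.025]]}' | python3 steer.py; python3 place.py .075 .02
```

```text
t: 40.95
ee_pos: [0.5188, 0.3876, 0.0959]
ee_rot: [164.9, 0.1, 91.6]
contact_force: [-0.1, -0.2, -0.8]
width: 0.0329
grip_force: 60.3
t: 41.12
ee_pos: [0.5201, 0.3883, 0.0902]
ee_rot: [164.9, -0.0, 91.7]
contact_force: [-0.3, 0.1, -2.1]
width: 0.033
grip_force: 60.3
t: 41.28
ee_pos: [0.5201, 0.3883, 0.088]
ee_rot: [164.9, 0.0, 91.7]
contact_force: [-0.6, 0.4, -1.1]
width: 0.0324
grip_force: 60.3
target [0.5187 0.3887 0.0843] tool d [ 0.0004 -0.0023  0.0032] rot [0.1306 0.0117 0.0092]
```

```bash
echo '{"offsets":[[0,0,0,0,-0.001,0.0015,0.025],[0,0,0,0,0,0,0.025]]}' | python3 steer.py; echo '{"offsets":[[0,0,0,0,0,0.0015,0.025],[0,0,0,0,0,0,0.025]]}' | python3 steer.py; echo '{"offsets":[[0,0,0,0,0,0.001,0.025],[0,0,0,0,0,0,0.025]]}' | python3 steer.py
```

```text
t: 41.45
ee_pos: [0.5191, 0.3883, 0.0858]
ee_rot: [164.9, 0.0, 91.7]
contact_force: [-0.3, 0.5, -2.5]
width: 0.0327
grip_force: 60.3
t: 41.62
ee_pos: [0.5195, 0.3885, 0.0849]
ee_rot: [164.9, 0.0, 91.7]
contact_force: [-5.5, -2.2, 9.0]
width: 0.0328
grip_force: 61.7
t: 41.78
ee_pos: [0.5196, 0.3884, 0.0848]
ee_rot: [164.9, 0.0, 91.7]
contact_force: [-15.4, -7.2, 29.2]
width: 0.0331
grip_force: 64.5
```

```bash
echo '{"offsets":[[0,0,0,0,0,-0.0013,0.025],[0,0,0,0,0,0,0.033],[0,0,0,0,0,0,0.038],[0,0,0,0,0,0,0.044],[0,0,0,0,0,0,0.044],[0,0,0,0,0,-0.01,0.044],[0,0,0,0,0,-0.03,0.044],[0,0,0,0,0,-0.04,0.044],[5,0,2.3,0,0,-0.02,0.05],[5,0,2.3,0,0,-0.02,0.05],[5,0,2.3,0,0,0,0.05],[0,0,0,0,0,0,0.05]]}' | python3 steer.py; echo '{"offsets":[[0,0,0,-0.0371,0.0139,0,0.05],[0,0,0,-0.0371,0.0139,0,0.05],[0,0,0,-0.0371,0.0139,0,0.05],[0,0,0,-0.0371,0.0139,0,0.05],[0,0,0,-0.0371,0.0139,0,0.05],[0,0,0,-0.0371,0.0139,0,0.05],[0,0,0,-0.0371,0.0139,0,0.05],[0,0,0,-0.0371,0.0139,0,0.05],[0,0,0,-0.0371,0.0139,0.02,0.05],[0,0,0,0,0,0,0.05],[0,0,0,0,0,0,0.05]]}' | python3 steer.py;python3 look.py .137 -5.2 .107
```

```text
t: 42.78
ee_pos: [0.4926, 0.3865, 0.2031]
ee_rot: [-179.9, -1.0, 84.6]
contact_force: [1.5, -0.8, -1.7]
width: 0.0503
grip_force: 0.0
t: 43.7
ee_pos: [0.5837, 0.044, 0.1762]
ee_rot: [-180.0, -0.8, 84.7]
contact_force: [-0.2, 0.8, -0.1]
width: 0.0499
grip_force: 0.0
all [[0.5929, 0.0444], [0.5886, 0.0002], [0.5847, -0.0386]]
stub [0.5929 0.0444] tool d [0.0004 0.0091 0.0692] rz -0.05010886802016046
```

```bash
echo '{"offsets":[[0,-0.8,0,0.0004,0.0091,0.03,0.05],[0,0,0,0,0,0.03,0.05],[0,0,0,0,0,0.0095,0.05],[0,0,0,0,0,0,0.05],[0,0,0,0,0,0,0.05],[0,0,0,0,0,0,0.025],[0,0,0,0,0,0,0.025],[0,0,0,0,0,0,0.025],[0,0,0,0,0,0,0.025],[0,0,0,0,0,0,0.025]]}' | python3 steer.py 60; echo '{"offsets":[[0,0,0,0,0,-0.01,0.025],[0,0,0,0,0,-0.03,0.025],[0,0,0,0,0,-0.04,0.025],[0,0,0,0,0,-0.03,0.025],[0,0,0,0,0,0,0.025],[0,0,0,0,0,0,0.025]]}' | python3 steer.py; python3 place.py .025 .06
```

```text
t: 44.58
ee_pos: [0.5942, 0.0468, 0.1097]
ee_rot: [179.8, -0.1, 84.9]
contact_force: [-2.0, 1.3, 7.4]
width: 0.0328
grip_force: 59.9
t: 45.08
ee_pos: [0.5944, 0.0464, 0.2209]
ee_rot: [179.7, -0.1, 84.9]
contact_force: [0.6, -1.0, -1.6]
width: 0.0326
grip_force: 60.1
target [0.5099 0.3384 0.1229] tool d [ 0.2832 -0.1107  0.098 ] rot [-14.6637   0.7806  -6.7802]
```

```bash
echo '{"offsets":[[0,0,0,0.0354,-0.0138,0,0.025],[0,0,0,0.0354,-0.0138,0,0.025],[0,0,0,0.0354,-0.0138,0,0.025],[0,0,0,0.0354,-0.0138,0,0.025],[0,0,0,0.0354,-0.0138,0,0.025],[0,0,0,0.0354,-0.0138,0,0.025],[0,0,0,0.0354,-0.0138,0,0.025],[0,0,0,0.0354,-0.0138,0,0.025],[0,0,0,0,0,0,0.025],[0,0,0,0,0,0,0.025]]}' | python3 steer.py; python3 look.py .118 1.7 .1; echo '{"offsets":[[-4.95,0.27,-2.2,0,0,0.03,0.025],[-4.95,0.27,-2.2,0,0,0.03,0.025],[-4.95,0.27,-2.2,0,0,0.02,0.025],[0,0,0,0,0,0,0.025],[0,0,0,0,0,0,0.025]]}' | python3 steer.py; python3 place.py .025 .024
```

```text
t: 45.92
ee_pos: [0.507, 0.3403, 0.2174]
ee_rot: [-180.0, -0.1, 85.1]
contact_force: [0.9, -1.4, -2.3]
width: 0.0327
grip_force: 60.0
all [[0.5145, 0.3852], [0.5014, 0.2585]]
stub [0.5145 0.3852] tool d [0.0453 0.0037 0.1175] rz -6.566547063089985
t: 46.38
ee_pos: [0.5141, 0.3372, 0.138]
ee_rot: [165.2, 0.1, 91.5]
contact_force: [0.1, -0.3, -0.1]
width: 0.0326
grip_force: 60.3
target [0.5192 0.3387 0.0881] tool d [ 0.0015 -0.0077  0.0495] rot [-0.2344  0.182  -0.1649]
```

```bash
echo '{"offsets":[[-0.2,0,0,0.0015,-0.0077,0.025,0.025],[0,0,0,0,0,0.023,0.025],[0,0,0,0,0,0,0.025],[0,0,0,0,0,0,0.025]]}' | python3 steer.py;python3 place.py .025 .021;echo '{"offsets":[[0,0,0,0,0,0.001,0.025],[0,0,0,0,0,0,0.025]]}' | python3 steer.py; python3 place.py .025 .021
```

```text
t: 46.72
ee_pos: [0.521, 0.3389, 0.0907]
ee_rot: [164.9, 0.0, 91.4]
contact_force: [-0.4, -0.5, -0.4]
width: 0.0328
grip_force: 60.2
target [0.52   0.3387 0.0852] tool d [-0.0001 -0.0024  0.005 ] rot [ 0.0613  0.129  -0.3242]
t: 46.88
ee_pos: [0.521, 0.3399, 0.0907]
ee_rot: [164.8, -0.1, 91.5]
contact_force: [-0.0, 0.6, -0.6]
width: 0.0325
grip_force: 60.2
target [0.52   0.3387 0.0852] tool d [-0.0012 -0.0025  0.005 ] rot [ 0.184  -0.0187 -0.2598]
```

```bash
echo '{"offsets":[[0,0,0,0,-0.0015,0.003,0.025],[0,0,0,0,0,0,0.025]]}' | python3 steer.py;echo '{"offsets":[[0,0,0,0,0,0.001,0.025],[0,0,0,0,0,0,0.025]]}' | python3 steer.py
```

```text
t: 47.05
ee_pos: [0.5193, 0.3399, 0.0862]
ee_rot: [164.9, -0.0, 91.5]
contact_force: [-0.7, 0.4, -0.8]
width: 0.0325
grip_force: 60.2
t: 47.22
ee_pos: [0.5196, 0.34, 0.0853]
ee_rot: [164.9, -0.0, 91.5]
contact_force: [-4.0, -1.2, 7.2]
width: 0.0328
grip_force: 61.3
```

```bash
echo '{"offsets":[[0,0,0,0,0,-0.0006,0.025],[0,0,0,0,0,0,0.033],[0,0,0,0,0,0,0.038],[0,0,0,0,0,0,0.044],[0,0,0,0,0,0,0.044],[0,0,0,0,0,-0.01,0.044],[0,0,0,0,0,-0.03,0.044],[0,0,0,0,0,-0.04,0.044],[5,-0.3,2.2,0,0,-0.02,0.05],[5,-0.3,2.2,0,0,-0.02,0.05],[5,-0.3,2.2,0,0,0,0.05],[0,0,0,0,0,0,0.05]]}' | python3 steer.py; echo '{"offsets":[[0,0,0,-0.0365,0.0145,0,0.05],[0,0,0,-0.0365,0.0145,0,0.05],[0,0,0,-0.0365,0.0145,0,0.05],[0,0,0,-0.0365,0.0145,0,0.05],[0,0,0,-0.0365,0.0145,0,0.05],[0,0,0,-0.0365,0.0145,0,0.05],[0,0,0,-0.0365,0.0145,0,0.05],[0,0,0,-0.0365,0.0145,0,0.05],[0,0,0,-0.0365,0.0145,0.02,0.05],[0,0,0,0,0,0,0.05],[0,0,0,0,0,0,0.05]]}' | python3 steer.py;python3 look.py .137 -5.2 .107
```

```text
t: 48.22
ee_pos: [0.4921, 0.3387, 0.2038]
ee_rot: [-180.0, -0.1, 84.6]
contact_force: [0.6, -0.7, -0.3]
width: 0.05
grip_force: 0.0
t: 49.13
ee_pos: [0.5893, 0.0001, 0.182]
ee_rot: [180.0, 0.1, 84.7]
contact_force: [-0.3, 1.5, -0.1]
width: 0.0503
grip_force: 0.0
all [[0.5888, -0.0009], [0.5849, -0.0445]]
stub [ 0.5888 -0.0009] tool d [-0.0009 -0.0004  0.075 ] rz -0.06554195205818303
```

```bash
echo '{"offsets":[[0,0,0,0,0,0.03,0.05],[0,0,0,0,0,0.03,0.05],[0,0,0,0,0,0.015,0.05],[0,0,0,0,0,0,0.05],[0,0,0,0,0,0,0.05],[0,0,0,0,0,0,0.02],[0,0,0,0,0,0,0.02],[0,0,0,0,0,0,0.02],[0,0,0,0,0,0,0.02],[0,0,0,0,0,0,0.02]]}' | python3 steer.py 60; echo '{"offsets":[[0,0,0,0,0,-0.01,0.02],[0,0,0,0,0,-0.03,0.02],[0,0,0,0,0,-0.04,0.02],[0,0,0,0,0,-0.03,0.02],[0,0,0,0,0,0,0.02],[0,0,0,0,0,0,0.02]]}' | python3 steer.py; python3 place.py -.025 .06
```

```text
t: 50.02
ee_pos: [0.5908, 0.003, 0.1098]
ee_rot: [179.8, -0.0, 84.9]
contact_force: [-3.5, 2.6, 8.2]
width: 0.0289
grip_force: 59.6
t: 50.52
ee_pos: [0.5909, 0.0025, 0.2211]
ee_rot: [179.6, -0.0, 84.9]
contact_force: [0.7, 0.1, -2.9]
width: 0.029
grip_force: 59.9
target [0.5114 0.2884 0.1229] tool d [ 0.2777 -0.1053  0.0976] rot [-14.6119   0.8766  -6.765 ]
```

```bash
echo '{"offsets":[[0,0,0,0.0345,-0.0131,0,0.02],[0,0,0,0.0345,-0.0131,0,0.02],[0,0,0,0.0345,-0.0131,0,0.02],[0,0,0,0.0345,-0.0131,0,0.02],[0,0,0,0.0345,-0.0131,0,0.02],[0,0,0,0.0345,-0.0131,0,0.02],[0,0,0,0.0345,-0.0131,0,0.02],[0,0,0,0.0345,-0.0131,0,0.02],[0,0,0,0,0,0,0.02],[0,0,0,0,0,0,0.02]]}' | python3 steer.py; python3 look.py .118 1.7 .1; echo '{"offsets":[[-4.95,0.27,-2.2,0,0,0.03,0.02],[-4.95,0.27,-2.2,0,0,0.03,0.02],[-4.95,0.27,-2.2,0,0,0.02,0.02],[0,0,0,0,0,0,0.02],[0,0,0,0,0,0,0.02]]}' | python3 steer.py; python3 place.py -.025 .024
```

```text
t: 51.35
ee_pos: [0.5087, 0.2886, 0.2172]
ee_rot: [180.0, 0.0, 85.1]
contact_force: [1.0, 0.3, -1.3]
width: 0.0289
grip_force: 59.8
all [[0.5145, 0.3832], [0.5146, 0.3363], [0.5028, 0.2035]]
stub [0.5146 0.3363] tool d [0.0481 0.0017 0.1172] rz -6.579223341809495
t: 51.82
ee_pos: [0.5155, 0.2855, 0.1378]
ee_rot: [165.2, 0.2, 91.5]
contact_force: [0.6, 0.4, -0.4]
width: 0.0283
grip_force: 60.0
target [0.5207 0.2887 0.0881] tool d [ 0.0033 -0.0076  0.0493] rot [-0.2037  0.2658 -0.1511]
```

```bash
echo '{"offsets":[[-0.2,0,0,0.0028,-0.0095,0.025,0.02],[0,0,0,0,0,0.024,0.02],[0,0,0,0,0,0,0.02],[0,0,0,0,0,0,0.02]]}' | python3 steer.py;echo '{"offsets":[[0,0,0,0,0,0.003,0.02],[0,0,0,0,0,0,0.02]]}' | python3 steer.py; python3 place.py -.025 .021
```

```text
t: 52.15
ee_pos: [0.5209, 0.2884, 0.089]
ee_rot: [164.9, 0.1, 91.3]
contact_force: [0.4, 0.4, -1.1]
width: 0.0285
grip_force: 59.9
t: 52.32
ee_pos: [0.5216, 0.2893, 0.0869]
ee_rot: [164.8, 0.0, 91.4]
contact_force: [-0.8, -0.8, -1.3]
width: 0.0287
grip_force: 59.9
target [0.5214 0.2887 0.0852] tool d [-0.0006 -0.0006  0.0015] rot [ 0.2231  0.0819 -0.252 ]
```

```bash
echo '{"offsets":[[0,0,0,0,0,0.0012,0.02],[0,0,0,0,0,0,0.02]]}' | python3 steer.py;echo '{"offsets":[[0,0,0,0,0,0.0008,0.02],[0,0,0,0,0,0,0.02]]}' | python3 steer.py
```

```text
t: 52.48
ee_pos: [0.5215, 0.2896, 0.0855]
ee_rot: [164.8, 0.0, 91.5]
contact_force: [0.2, -0.9, 4.6]
width: 0.0287
grip_force: 60.8
t: 52.65
ee_pos: [0.5216, 0.2896, 0.0855]
ee_rot: [164.7, 0.0, 91.5]
contact_force: [-9.5, -5.1, 23.3]
width: 0.0286
grip_force: 63.4
```

```bash
echo '{"offsets":[[0,0,0,0,0,-0.0012,0.02],[0,0,0,0,0,0,0.029],[0,0,0,0,0,0,0.034],[0,0,0,0,0,0,0.042],[0,0,0,0,0,0,0.042],[0,0,0,0,0,-0.01,0.042],[0,0,0,0,0,-0.03,0.044],[0,0,0,0,0,-0.04,0.044],[5,-0.3,2.2,0,0,-0.02,0.05],[5,-0.3,2.2,0,0,-0.02,0.05],[5,-0.3,2.2,0,0,0,0.05],[0,0,0,0,0,0,0.05]]}' | python3 steer.py; echo '{"offsets":[[0,0,0,-0.0359,0.0138,0,0.05],[0,0,0,-0.0359,0.0138,0,0.05],[0,0,0,-0.0359,0.0138,0,0.05],[0,0,0,-0.0359,0.0138,0,0.05],[0,0,0,-0.0359,0.0138,0,0.05],[0,0,0,-0.0359,0.0138,0,0.05],[0,0,0,-0.0359,0.0138,0,0.05],[0,0,0,-0.0359,0.0138,0,0.05],[0,0,0,-0.0359,0.0138,0.02,0.05],[0,0,0,0,0,0,0.05],[0,0,0,0,0,0,0.05]]}' | python3 steer.py;python3 look.py .137 -5.2 .107
```

```text
t: 53.65
ee_pos: [0.4932, 0.2885, 0.2031]
ee_rot: [180.0, -0.1, 84.6]
contact_force: [0.2, -1.9, -0.9]
width: 0.0499
grip_force: 0.0
t: 54.57
ee_pos: [0.5847, -0.0448, 0.1814]
ee_rot: [179.9, 0.2, 84.7]
contact_force: [-0.3, 1.3, 0.1]
width: 0.0502
grip_force: 0.0
all [[0.5848, -0.0455]]
stub [ 0.5848 -0.0455] tool d [-0.0004  0.      0.0744] rz -0.07282797209860803
```

```bash
echo '{"offsets":[[0,0,0,0,0,0.03,0.05],[0,0,0,0,0,0.03,0.05],[0,0,0,0,0,0.0145,0.05],[0,0,0,0,0,0,0.05],[0,0,0,0,0,0,0.05],[0,0,0,0,0,0,0.02],[0,0,0,0,0,0,0.02],[0,0,0,0,0,0,0.02],[0,0,0,0,0,0,0.02],[0,0,0,0,0,0,0.02]]}' | python3 steer.py 60; echo '{"offsets":[[0,0,0,0,0,-0.01,0.02],[0,0,0,0,0,-0.03,0.02],[0,0,0,0,0,-0.04,0.02],[0,0,0,0,0,-0.03,0.02],[0,0,0,0,0,0,0.02],[0,0,0,0,0,0,0.02]]}' | python3 steer.py; python3 place.py -.075 .06
```

```text
t: 55.45
ee_pos: [0.5865, -0.0422, 0.1098]
ee_rot: [179.7, 0.1, 84.9]
contact_force: [-3.4, 2.3, 8.6]
width: 0.0287
grip_force: 59.1
t: 55.95
ee_pos: [0.5864, -0.0426, 0.2211]
ee_rot: [179.6, 0.1, 84.9]
contact_force: [-0.7, -0.4, -1.3]
width: 0.0287
grip_force: 59.9
target [0.5128 0.2385 0.1229] tool d [ 0.2734 -0.0991  0.0971] rot [-14.5635   0.9767  -6.7671]
```

```bash
echo '{"offsets":[[0,0,0,0.034,-0.0123,0,0.02],[0,0,0,0.034,-0.0123,0,0.02],[0,0,0,0.034,-0.0123,0,0.02],[0,0,0,0.034,-0.0123,0,0.02],[0,0,0,0.034,-0.0123,0,0.02],[0,0,0,0.034,-0.0123,0,0.02],[0,0,0,0.034,-0.0123,0,0.02],[0,0,0,0.034,-0.0123,0,0.02],[0,0,0,0,0,0,0.02],[0,0,0,0,0,0,0.02]]}' | python3 steer.py; python3 look.py .118 1.7 .1; echo '{"offsets":[[-4.95,0.27,-2.2,0,0,0.03,0.02],[-4.95,0.27,-2.2,0,0,0.03,0.02],[-4.95,0.27,-2.2,0,0,0.02,0.02],[0,0,0,0,0,0,0.02],[0,0,0,0,0,0,0.02]]}' | python3 steer.py; python3 place.py -.075 .024
```

```text
t: 56.78
ee_pos: [0.5105, 0.239, 0.2169]
ee_rot: [179.9, 0.1, 85.1]
contact_force: [0.2, -1.1, -2.0]
width: 0.0284
grip_force: 59.8
all [[0.5147, 0.3814], [0.5146, 0.3344], [0.5163, 0.2845], [0.5049, 0.1552]]
stub [0.5163 0.2845] tool d [0.0459 0.0016 0.1169] rz -6.593494284095698
t: 57.25
ee_pos: [0.5172, 0.2359, 0.1374]
ee_rot: [165.2, 0.3, 91.5]
contact_force: [0.3, 0.1, -0.3]
width: 0.0286
grip_force: 60.0
target [0.5222 0.2387 0.0881] tool d [ 0.003  -0.0077  0.0489] rot [-0.1731  0.3455 -0.1459]
```

```bash
echo '{"offsets":[[-0.1,0.2,0,0.002,-0.0095,0.025,0.02],[0,0,0,0,0,0.024,0.02],[0,0,0,0,0,0,0.02],[0,0,0,0,0,0,0.02]]}' | python3 steer.py;echo '{"offsets":[[0,0,0,0,0,0.003,0.02],[0,0,0,0,0,0,0.02]]}' | python3 steer.py;echo '{"offsets":[[0,0,0,0,0,0.001,0.02],[0,0,0,0,0,0,0.02]]}' | python3 steer.py; python3 place.py -.075 .021
```

```text
t: 57.58
ee_pos: [0.5227, 0.2381, 0.0886]
ee_rot: [165.0, 0.0, 91.4]
contact_force: [-0.1, -0.2, -0.2]
width: 0.0287
grip_force: 60.0
t: 57.75
ee_pos: [0.5232, 0.2387, 0.0862]
ee_rot: [164.9, -0.1, 91.5]
contact_force: [0.2, 0.5, -1.5]
width: 0.0288
grip_force: 60.0
t: 57.92
ee_pos: [0.5231, 0.2389, 0.0855]
ee_rot: [164.8, -0.1, 91.5]
contact_force: [-2.9, -2.2, 10.4]
width: 0.0289
grip_force: 61.5
target [0.5229 0.2388 0.0852] tool d [-0.0002 -0.0003  0.0002] rot [ 0.1758 -0.0223 -0.1979]
```

Contact. Release, retreat, and check everything.

```bash
echo '{"offsets":[[0,0,0,0,0,-0.0008,0.02],[0,0,0,0,0,0,0.029],[0,0,0,0,0,0,0.034],[0,0,0,0,0,0,0.042],[0,0,0,0,0,0,0.042],[0,0,0,0,0,-0.01,0.042],[0,0,0,0,0,-0.03,0.044],[0,0,0,0,0,-0.04,0.044],[5,-0.3,2.2,0,0,-0.04,0.05],[5,-0.3,2.2,0,0,-0.03,0.05],[5,-0.3,2.2,0,0,-0.03,0.05],[0,0,0,0,0,0,0.05]]}' | python3 steer.py; echo '{"offsets":[[0,0,0,-0.035,-0.03,0,0.05],[0,0,0,-0.035,-0.03,0,0.05],[0,0,0,0,0,0,0.05],[0,0,0,0,0,0,0.05],[0,0,0,0,0,0,0.05]]}' | python3 steer.py
python3 - <<'E'
from h import *
np.set_printoptions(precision=4,suppress=True)
a=shot("scene")["pixels"];b=shot("side")["pixels"];w=shot("wrist")
print("stubs",[plane(w,c,.113)[:2] for c in stubs(w)])
A=cv2.resize(a[150:380,180:520],(600,406))[:, :];B=cv2.resize(b[120:330,190:450],(232,187))
cv2.imwrite("pics/fin.png",np.vstack([np.hstack([A[:300],]),np.hstack([cv2.resize(b[140:320,225:450],(360,288)),cv2.resize(w["pixels"],(240,288))])]))
E
```

```text
t: 58.92
ee_pos: [0.4858, 0.238, 0.2629]
ee_rot: [179.5, -0.2, 84.8]
contact_force: [0.6, -0.6, -0.3]
width: 0.05
grip_force: 0.0
t: 59.33
ee_pos: [0.4247, 0.1798, 0.2566]
ee_rot: [179.4, -0.0, 85.1]
contact_force: [1.1, 0.4, 0.3]
width: 0.05
grip_force: 0.0
stubs [array([0.5131, 0.334 ]), array([0.5148, 0.283 ]), array([0.5163, 0.2337])]
```

View pics/fin.png

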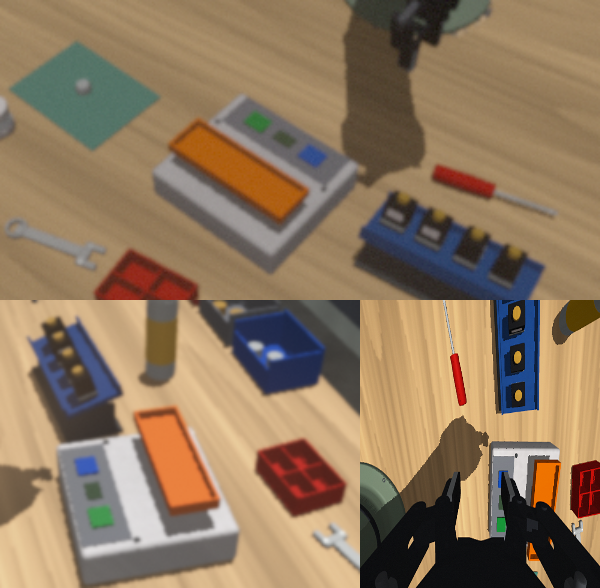

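The four valves stand on the rack (scene view, about (400,210) to (510,265)). The tray sits empty and level on the pan, and the other things look undisturbed.

```bash
python3 -c "
from rig import r
print(r.finish_job())"
```

```text
the job is handed in; nothing more can be done
None
```

The job is handed in at about 59 s: tray set on the pan, tare pressed (about 10 N), all four valves put in the tray, store pressed (about 14 N), then the valves moved to the rack with the empty tray left on the pan; the final pictures showed everything in place, but the hand-in returned no verdict.

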